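# Lay out the kit tray for a camera strip-down

## Robot

A 6-joint arm with a two-finger parallel gripper is mounted at the origin on the work surface. World frame = base frame: x ahead of the robot, y to its left, z up, the work surface at z = 0. Lengths are in m, angles in rad, forces in N, time in s.
With the tool pointing down it reaches from about 0.35 to 0.85 m from the base axis. Payload 8.1 kg.
Tool frame: the origin (TCP) lies at the centre of the arm's flange, where the gripper is bolted on; the fingertips stand 186 mm ahead of it and the grasp point (between the pads) lies 167 mm ahead of it; z points along the fingers, y is the line along which they close (so a half turn about z gives the same grasp; the last joint's range is limited). The gripper opens to 93 mm and grips with 3 to 60 N. Pads are 15 mm wide; open, the fingers measure 128 mm over their backs; the gripper's body (75 mm by 188 mm) begins 65 mm behind the grasp point.
Start: joints at [1.244, 0.13, 1.488, -0, 1.523, -0.085], TCP at [0.144, 0.583, 0.405] pointing down, gripper open.
Joint ranges: [-2.96, 2.96], [-0.89, 2.26], [0.02, 2.5], [-1.34, 4.48], [0, 2.73], [-2.66, 2.66]. Speed limits (rad/s): [2.39, 2.39, 2.79, 3.14, 3.14, 3.14].

## Interface

Orientations are given as a rotation vector (axis times angle).
In Python, from plant import read_state, read_camera, camera_params, robot gives the robot as it stands.
- The arm moves only by the tool carry_out, never from a script. Its argument "targets" is a list of rows, each an object of numbers: "hand": the opening in per cent of the stroke, from 0 (shut) to 100 (fully open); "x", "y", "z": the shift along the tool's x, y, z in m; "ax", "ay", "az": the turn, a rotation vector about the tool's x, y, z in rad. In form: [{"hand": .., "x": .., "y": .., "z": .., "ax": .., "ay": .., "az": ..}, ...]. A call has 1 to 8 rows; each row is the pose to reach, as a shift and turn from the pose commanded when the call began, along the tool's axes at that moment; what a row does not reach only later rows make up. A row lasts 1/8 s, in which the tool goes at most 62.5 mm and 10.7 degrees, less where a joint would pass 70% of its speed; a pose out of reach is approached as far as the arm can. A call with a gripper value outside its range is refused whole. The fingers move at their own pace and stop on an object; "newtons" is the grip in N (left out, the last holds). Time passes only in rows, so rows that repeat a pose let the fingers close. It gives the time, the measured TCP pose, the force, the opening and the grip force at its end, in the units of the state.
- read_state(): the state, without advancing time (a new reading comes with each control period).
- read_camera(name): name is "scene" or "top" or "wrist"; returns (picture, depth): 420x560x3 uint8, blue, green, red; 420x560 float32, m along the optical axis (not along the pixel's ray), 0 where there is no reading.
- camera_params(name): a dict with "fx", "fy", "cx", "cy" (pixels), "position" and "rotation" of the camera in the world. Camera axes: x right, y up, looking along -z (the intrinsics and any distortion apply to the point x, -y, -z); pixel columns grow to the right and rows downward; lengths in m; the calibration is good to about 2 mm. A picture is of the moment at which its call begins: read the wrist's pose just before it. camera_params takes no time and is no camera call; for the wrist camera it gives the pose at the moment of the call.
- robot.close_job(): hands the job in; it is judged then, once.
The state is a dict: "t": time; "q": joint angles; "dq": joint speeds; "joint_torque": joint torques, N m; "tool_pos": TCP position; "orientation": TCP orientation; "force": force on the tool from outside, world axes, zero at the start; "wrist_torque": the same for the moment, N m; "opening": finger opening in m; "gripper_force": force on a finger pad.
Only numpy, scipy, OpenCV 4.12 (cv2) and the standard library are available. Lean on these libraries where they do the work, as an engineer would, in place of code of your own. Each camera call takes 0.05 s, during which the arm holds its last target. There are 200 camera calls.

## Task

Get the kit tray ready for a camera strip-down: from the tightly packed rack, take the case with the round cap in its top by first tipping it outward by its top until it leans on the rack's front bar, then lifting it out and standing it upright in the tray. Turn each of the small square pots that stand mouth-down on the cart mouth-up and stand it in the tray too. Leave the other cases standing in the rack and leave the lens, the film core and the round strap case where they are.

Things in the scene. Friction and masses are not known exactly. Their poses are not given: they have to be found in the camera images.
- rack: fixed steel rack, five cases side by side along its y (41.5 mm pitch, 1.5 mm gaps). Its x points front to back; -x is outward. Origin: on the cart, mid-row. Base plate x = -105 to 55 mm, 8 mm thick, is its floor; foot lip at x = -48 mm, 5 mm higher. Back wall x = 50 to 55 mm, top 78 mm up; backs are free above. End walls at y = +-106 to 111 mm, x = -47 to 53 mm, 98 mm high
- rack_bar (a point): middle of the rack's round aluminium front bar (8 mm thick, along the rack's y, 99 mm in front of its origin, 76 mm above the cart). A case tipped outward about its front lower edge passes its balance at about 0.52 rad, then falls the little way onto this bar and stays leaning on it at about 0.65 rad
- target_case: the black plastic case with a round aluminium cap (32 mm across, flush) in the middle of its top; at any of the five places in the rack. 92 mm deep (its x), 40 mm thick (its y), 160 mm high, 0.25 to 0.5 kg, solid. Origin: centre of its underside; z up along its height; x parallel to the rack's x. Too deep for the gripper from front to back
- target_foot (a point): middle of the target case's front lower edge (46 mm from its origin along its -x), about which it tips
- case_a: another black case of the same size in the rack, told from the target by a straight aluminium strip (60 x 8 mm, flush) along its top instead of the round cap; origin at the centre of its underside. Stays standing in the rack
- case_b: another black case of the same size in the rack, told from the target by a straight aluminium strip (60 x 8 mm, flush) along its top instead of the round cap; origin at the centre of its underside. Stays standing in the rack
- case_c: another black case of the same size in the rack, told from the target by a straight aluminium strip (60 x 8 mm, flush) along its top instead of the round cap; origin at the centre of its underside. Stays standing in the rack
- case_d: another black case of the same size in the rack, told from the target by a straight aluminium strip (60 x 8 mm, flush) along its top instead of the round cap; origin at the centre of its underside. Stays standing in the rack
- tray: fixed low aluminium kit tray, 240 mm (x) by 280 mm (y), rim 10 mm high and 4 mm thick. Origin: centre of its underside; its inner floor is 4 mm above (see point tray_in)
- tray_in (a point): centre of the tray's inner floor surface
- pot1: square grey plastic pot, 50 x 50 mm outside, 52 mm high, walls and base 4 mm, 60 to 110 g, mouth-down on the cart at the start; two or three are there, the rest absent. Origin: centre of its MOUTH; its z points from mouth to base: up while mouth-down, down once mouth-up (origin then 52 mm above what it stands on). x and y are square to its sides. Does not roll when laid on a side
- pot2: square grey plastic pot, 50 x 50 mm outside, 52 mm high, walls and base 4 mm, 60 to 110 g, mouth-down on the cart at the start; two or three are there, the rest absent. Origin: centre of its MOUTH; its z points from mouth to base: up while mouth-down, down once mouth-up (origin then 52 mm above what it stands on). x and y are square to its sides. Does not roll when laid on a side
- pot3: square grey plastic pot, 50 x 50 mm outside, 52 mm high, walls and base 4 mm, 60 to 110 g, mouth-down on the cart at the start; two or three are there, the rest absent. Origin: centre of its MOUTH; its z points from mouth to base: up while mouth-down, down once mouth-up (origin then 52 mm above what it stands on). x and y are square to its sides. Does not roll when laid on a side
- lens_mid (a point): centre of the dark metal lens, 80 mm across, 85 mm high, standing on the cart (point 43 mm above it); leave alone
- film_core_mid (a point): centre of the black film core, a flat ring 74 mm across and 18 mm high on the cart (point 9 mm above it); leave alone
- strap_case_mid (a point): centre of the round brown strap case, 84 mm across, 45 mm high, on the cart (point 22 mm above it); leave alone

How it is judged:
By the outcome, as a careful person would: the job done as asked, in the order asked, and still so for the second after the job is handed in, with the robot touching nothing.
Of pot1, pot2, pot3 only 2 to 3 are there at a start; the rules pass over those that are not, and their reading is None.
At some moment in a run one of pot1, pot2, pot3 may be knocked a few centimetres aside while the robot is not near it.
It also fails if it takes over 210 s, if anything falls off the work surface, if the arm or the gripper's body presses on something with over 40 N, if the wrist force passes 120 N, or if a joint passes its speed limit or range.

## Working session

There is one attempt and no reset: what is moved stays moved. The work goes in short steps, Python scripts to look and compute and a tool call to move; the robot and the scene stay as the last step left them, time stands still between calls to the robot, and variables do not carry over. Pictures are saved under pics/ and viewed, at most 14 in all, crops included, and the job is handed in when it is done.

Besides the shell and the picture viewer there is one more tool, called after "Call:" by a JSON object that holds its "method" and its "body". carry_out: Moves the arm, as the interface text tells. Its arguments: {"type":"object","properties":{"targets":{"type":"array","items":{"type":"object","properties":{"hand":{"type":"number"},"x":{"type":"number"},"y":{"type":"number"},"z":{"type":"number"},"ax":{"type":"number"},"ay":{"type":"number"},"az":{"type":"number"}}}},"newtons":{"type":"number"}},"required":["targets"]}

```bash
ls; mkdir -p pics
cat > h.py <<'E'
import numpy as np, cv2
from scipy.spatial.transform import Rotation as R
from plant import read_state, read_camera, camera_params, robot
def shot(name,f=None):
    p=camera_params(name); im,d=read_camera(name)
    if f: cv2.imwrite('pics/'+f,im)
    return im,d,p
def cloud(d,p):
    v,u=np.indices(d.shape)
    c=np.stack([(u-p['cx'])/p['fx']*d,-(v-p['cy'])/p['fy']*d,-d],-1)
    return c@np.array(p['rotation']).T+np.array(p['position'])
E
python3 - <<'E'
from h import *
s=read_state();print(s)
for n in ('scene','top'):
    im,d,p=shot(n,n+'0.png');print(n,p); np.savez(n+'0.npz',im=im,d=d,P=cloud(d,p))
E
```

```text
pics
{'t': 0.0, 'q': array([ 1.24360737e+00,  1.31133756e-01,  1.48930825e+00,  7.74152097e-06,
        1.52300234e+00, -8.53902469e-02]), 'dq': array([ 0.00014005, -0.00066146,  0.00099303,  0.00029501, -0.00073776,
        0.00032782]), 'joint_torque': array([ 1.18017197e-03, -5.59872508e+01, -4.91747725e+01,  7.68468459e-02,
        3.58113565e-02, -9.21874357e-05]), 'tool_pos': array([0.14356318, 0.58232366, 0.4036876 ]), 'orientation': array([-3.78845704e-01, -3.11827544e+00,  2.84412952e-03]), 'force': array([-0.28969067,  0.402566  , -0.07237708]), 'wrist_torque': array([ 0.01057235, -0.00459136, -0.02285455]), 'gripper_force': 0.0, 'opening': 0.09298694146551495}
scene {'fx': 508.6106392394191, 'fy': 508.6106392394191, 'cx': 280.0788350446188, 'cy': 209.918467419249, 'position': array([ 1.00684846, -0.13402519,  1.35227445]), 'rotation': array([0.27398502, 0.2054796 , 1.24172952])}Traceback (most recent call last):
  File "<stdin>", line 4, in <module>
  File "h.py", line 11, in cloud
    return c@np.array(p['rotation']).T+np.array(p['position'])
           ~~~~~~~~~~~~~~~~~~~~~~~~~~~^~~~~~~~~~~~~~~~~~~~~~~~
ValueError: operands could not be broadcast together with shapes (420,560) (3,)
```

```bash
sed -i "s/np.array(p\['rotation'\]).T/R.from_rotvec(p['rotation']).as_matrix().T/" h.py
python3 - <<'E'
from h import *
ims=[]
for n in ('scene','top'):
    im,d,p=shot(n,n+'0.png');P=cloud(d,p);print(n,p); np.savez(n+'0.npz',im=im,d=d,P=P)
    ok=d>0; print(ok.mean(), np.percentile(P[ok],[1,50,99],axis=0).round(3))
E
```

```text
scene {'fx': 508.6106392394191, 'fy': 508.6106392394191, 'cx': 280.0788350446188, 'cy': 209.918467419249, 'position': array([ 1.00684846, -0.13402519,  1.35227445]), 'rotation': array([0.27398502, 0.2054796 , 1.24172952])}
0.9963052721088436 [[-0.261 -0.777 -0.759]
 [ 0.588  0.006 -0.   ]
 [ 1.341  1.312  0.168]]
top {'fx': 492.88254171981333, 'fy': 492.88254171981333, 'cx': 274.3685935043561, 'cy': 210.99551331032293, 'position': array([0.43428124, 0.00542826, 1.34767624]), 'rotation': array([ 0.08406057, -0.10524607, -1.55044687])}
0.9958588435374149 [[ 6.100e-02 -1.180e+00 -7.610e-01]
 [ 5.980e-01 -2.800e-02 -1.000e-03]
 [ 1.635e+00  1.090e+00  1.660e-01]]
```

View pics/scene0.png

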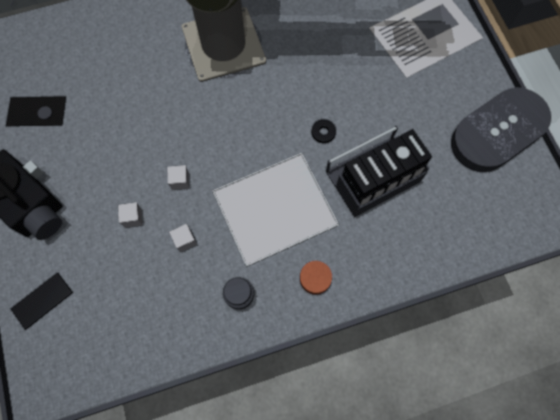

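View pics/top0.png

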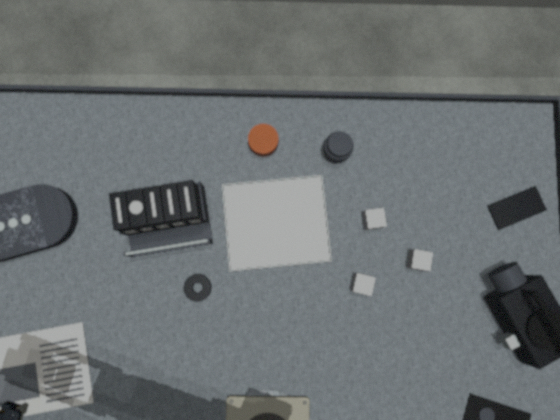

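The pictures show three pots (top view at about (375,218), (421,260) and (363,285)). The round cap is at (137,207), second from the left in the rack. The bar faces the robot, and the tray is at (276,223).

```bash
cat >> h.py <<'E'
def ray(p,u,v,z):
    dr=R.from_rotvec(p['rotation']).as_matrix()@np.array([(u-p['cx'])/p['fx'],-(v-p['cy'])/p['fy'],-1]); o=np.array(p['position'])
    return o+dr*(z-o[2])/dr[2]
def rect(m2):
    c,s,a=cv2.minAreaRect((m2*1000).astype(np.float32)); return np.round(c,1),np.round(s,1),round(a,1)
def comps(P,lo,hi,minn=40,box=(0.1,0.95,-.75,.75)):
    m=((P[...,2]>lo)&(P[...,2]<hi)&(P[...,0]>box[0])&(P[...,0]<box[1])&(P[...,1]>box[2])&(P[...,1]<box[3])).astype(np.uint8)
    n,l,st,c=cv2.connectedComponentsWithStats(m)
    for i in range(1,n):
        if st[i,4]>=minn: q=P[l==i]; print(st[i,4],c[i].round(),q.mean(0).round(4),rect(q[:,:2]))
E
python3 - <<'E'
from h import *
for n in ('scene','top'):
    D=np.load(n+'0.npz');P=D['P'];im=D['im'];p=camera_params(n)
    print(n)
    for lo,hi in((.045,.06),(.155,.18),(.07,.083),(.037,.05),(.083,.095),(.012,.025),(.008,.0125)): print(lo,hi); comps(P,lo,hi)
    m=((im.min(-1)>130)).astype(np.uint8)
    for lo,zz in((95,.168),):
        g=im.min(-1); mm=((g>lo)).astype(np.uint8)
        nn,l,st,c=cv2.connectedComponentsWithStats(mm)
        for i in range(1,nn):
            if st[i,4]>15:
                v,u=np.nonzero(l==i); q=P[l==i]
                z=np.median(q[:,2]); X=np.array([ray(p,a,b,z)[:2] for a,b in zip(u,v)])
                if abs(X[:,1]).max()<.8: print('bright',st[i,4],c[i].round(1),z.round(4),X.mean(0).round(4),rect(X))
E
```

```text
scene
0.045 0.06
1902 [495. 132.] [0.5602 0.6468 0.0473] (array([559.2, 650.7]), array([170. , 250.6]), 17.1)
327 [177. 174.] [ 0.4057 -0.2444  0.0516] (array([ 404.6, -243.9]), array([50.7, 54. ]), 76.2)
86 [392. 192.] [0.6422 0.2993 0.0523] (array([641. , 306.1]), array([  2.5, 201.1]), 10.6)
65 [348. 197.] [0.618  0.1807 0.0528] (array([614.2, 179.4]), array([101.4,  14.2]), 17.6)
343 [128. 212.] [ 0.4715 -0.3969  0.0516] (array([ 469.9, -397.8]), array([52.3, 51.3]), 80.9)
99 [ 50. 227.] [ 0.449  -0.6036  0.0529] (array([ 449.2, -604. ]), array([24.6, 82.4]), 44.2)
349 [182. 235.] [ 0.5804 -0.2758  0.0519] (array([ 580., -276.]), array([51.4, 50.4]), 9.5)
341 [314. 276.] [0.7909 0.0218 0.0471] (array([790. ,  22.4]), array([67.7, 81.4]), 70.8)
0.155 0.18
2818 [388. 161.] [0.5914 0.2837 0.1676] (array([588.8, 286.6]), array([ 93.9, 208. ]), 10.3)
104 [  8. 192.] [ 0.3689 -0.6509  0.1577] (array([ 367.9, -651.4]), array([68.1, 13.6]), 29.9)
0.07 0.083
205 [362. 144.] [0.493  0.2651 0.0787] (array([491.9, 269. ]), array([ 11.1, 222.2]), 10.6)
70 [ 28. 165.] [ 0.2621 -0.6243  0.0731]
[... 7243 characters left out ...]
, 11.5]), 10.7)
bright 122 [118.4 210. ] 0.168 [0.5729 0.3651] (array([574. , 365.3]), array([61.6, 11.5]), 10.2)
bright 166 [135.5 206.9] 0.1682 [0.5811 0.3245] (array([581. , 324.6]), array([34.2, 31.1]), 2.8)
bright 132 [ 12.8 221.6] 0.0446 [0.5513 0.6781] (array([552.5, 676.4]), array([30.8, 38.8]), 56.8)
bright 101 [ 25.4 218.6] 0.0445 [0.5598 0.6458] (array([560.2, 645.6]), array([27.6, 29.2]), 67.5)
bright 46 [  1.7 225.9] 0.0454 [0.5393 0.7057] (array([539.4, 705. ]), array([26.6, 10.4]), 4.8)
bright 51 [197.5 287.2] -0.002 [0.3869 0.1927] (array([386.2, 192.6]), array([18.7, 19. ]), 1.0)
bright 86 [  1.7 384.6] 0.0001 [0.1262 0.6953] (array([123.1, 693. ]), array([55.8, 13. ]), 4.8)
```

```bash
cat >> h.py <<'E'
yaw=np.deg2rad(10.5); rx=np.array([np.cos(yaw),np.sin(yaw),0]); ry=np.array([-np.sin(yaw),np.cos(yaw),0]); ez=np.array([0,0,1.])
def ori(z,y):
    z=z/np.linalg.norm(z); y=y-z*(y@z); y=y/np.linalg.norm(y); return np.stack([np.cross(y,z),y,z],1)
def go(pt,z,y,off=0.167,cmd=None):
    """tool-frame shift/turn from present pose to: point `off` ahead of the flange at pt, tool axes z,y"""
    s=read_state(); T0=np.array(s['tool_pos']); M0=R.from_rotvec(s['orientation']).as_matrix()
    if cmd: T0,M0=cmd
    M=ori(np.array(z,float),np.array(y,float)); T=np.array(pt)-off*M[:,2]
    dx=M0.T@(T-T0); da=R.from_matrix(M0.T@M).as_rotvec()
    print('xyz',dx.round(4),'a',da.round(3),'TCP',T.round(3),'t',round(s['t'],2)); return T,M
E
python3 - <<'E'
from h import *
for n in ('scene','top'):
    D=np.load(n+'0.npz');im=D['im'];p=camera_params(n);P=D['P']
    g=im.min(-1); print(g[223,276] if n=='top' else g[208,275])
    m=((g>150)&(P[...,2]<.03)).astype(np.uint8)
    k,l,st,c=cv2.connectedComponentsWithStats(m)
    for i in range(1,k):
        if st[i,4]>3000:
            v,u=np.nonzero(l==i); X=np.array([ray(p,a,b,.006)[:2] for a,b in zip(u,v)]); print(n,c[i],rect(X))
C=np.array([.5813,.325,0])
go(C+.0715*rx+ez*.26,-ez,rx,.186); go(C+.0715*rx+ez*.143,-ez,rx,.186)
E
```

```text
175
scene [274.27451753 209.25745044] (array([568.5, -14.3]), array([231.7, 274.3]), 6.5)
171
top [275.56555148 222.80813335] (array([566.7, -16.2]), array([235. , 276.1]), 6.8)
xyz [-0.5517 -0.1156 -0.042 ] a [-1.000e-03  1.000e-03  1.146e+00] TCP [0.652 0.338 0.446] t 0.15
xyz [-0.5517 -0.1155  0.075 ] a [-1.000e-03  1.000e-03  1.146e+00] TCP [0.652 0.338 0.329] t 0.15
```

Call:
{"method": "carry_out", "body": {"targets": [{"hand": 0,"x": -0.27,"y": -0.06,"z": -0.042,"az": 0.57},{"hand": 0,"x": -0.5517,"y": -0.1156,"z": -0.042,"az": 1.146},{"hand": 0,"x": -0.5517,"y": -0.1156,"z": -0.042,"az": 1.146},{"hand": 0,"x": -0.5517,"y": -0.1156,"z": -0.042,"az": 1.146},{"hand": 0,"x": -0.5517,"y": -0.1156,"z": -0.042,"az": 1.146},{"hand": 0,"x": -0.5517,"y": -0.1156,"z": -0.042,"az": 1.146},{"hand": 0,"x": -0.5517,"y": -0.1156,"z": -0.042,"az": 1.146},{"hand": 0,"x": -0.5517,"y": -0.1156,"z": -0.042,"az": 1.146}], "newtons": 15}}

```text
schema error: expected keys hand, x, y, z, ax, ay, az
```

Run:
```python
from h import *
C=np.array([.5813,.325,0])
s=read_state();print(s['q'],s['force'],s['opening'])
go(C+.0715*rx+ez*.26,-ez,rx,.186); go(C+.0715*rx+ez*.143,-ez,rx,.186)
```

```text
[ 1.24356395e+00  1.30977328e-01  1.48905758e+00  1.81471208e-05
  1.52297814e+00 -8.54195301e-02] [-0.82137582 -0.50354868 -0.47006186] 0.09309666518846907
xyz [-0.5517 -0.1156 -0.042 ] a [-1.000e-03  1.000e-03  1.146e+00] TCP [0.652 0.338 0.446] t 0.15
xyz [-0.5517 -0.1155  0.075 ] a [-1.000e-03  1.000e-03  1.146e+00] TCP [0.652 0.338 0.329] t 0.15
```

All keys are needed in every row.

Call:
{"method": "carry_out", "body": {"targets": [{"hand": 0,"x": -0.5517,"y": -0.1156,"z": -0.042,"ax": 0,"ay": 0,"az": 1.146},{"hand": 0,"x": -0.5517,"y": -0.1156,"z": -0.042,"ax": 0,"ay": 0,"az": 1.146},{"hand": 0,"x": -0.5517,"y": -0.1156,"z": -0.042,"ax": 0,"ay": 0,"az": 1.146},{"hand": 0,"x": -0.5517,"y": -0.1156,"z": -0.042,"ax": 0,"ay": 0,"az": 1.146},{"hand": 0,"x": -0.5517,"y": -0.1156,"z": -0.042,"ax": 0,"ay": 0,"az": 1.146},{"hand": 0,"x": -0.5517,"y": -0.1156,"z": -0.042,"ax": 0,"ay": 0,"az": 1.146},{"hand": 0,"x": -0.5517,"y": -0.1156,"z": -0.042,"ax": 0,"ay": 0,"az": 1.146},{"hand": 0,"x": -0.5517,"y": -0.1156,"z": -0.042,"ax": 0,"ay": 0,"az": 1.146}], "newtons": 15}}

```text
t: 1.15
tool_pos: [0.5946, 0.3652, 0.4416]
orientation: [-2.009, -2.414, 0.001]
force: [-0.0, 0.6, 0.1]
opening: 0.0177
gripper_force: 0.0
```

Run:
```python
from h import *
C=np.array([.5813,.325,0])
s=read_state();print(s['q'],s['force'],s['opening'])
go(C+.0715*rx+ez*.26,-ez,rx,.186); go(C+.0715*rx+ez*.143,-ez,rx,.186)
```

```text
[4.77354895e-01 3.88599806e-01 1.11928642e+00 1.06019827e-04
 1.63418736e+00 2.94771021e-01] [-0.00759841  0.55167702  0.10532686] 0.017719185271946936
xyz [-0.0371  0.0511 -0.0044] a [-0.     0.    -0.001] TCP [0.652 0.338 0.446] t 1.15
xyz [-0.0371  0.0512  0.1126] a [-0.     0.    -0.001] TCP [0.652 0.338 0.329] t 1.15
```

Call:
{"method": "carry_out", "body": {"targets": [{"hand": 0,"x": 0,"y": 0,"z": 0,"ax": 0,"ay": 0,"az": 0},{"hand": 0,"x": 0,"y": 0,"z": 0,"ax": 0,"ay": 0,"az": 0},{"hand": 0,"x": 0,"y": 0,"z": 0,"ax": 0,"ay": 0,"az": 0}], "newtons": 15}}

```text
t: 1.52
tool_pos: [0.5919, 0.3674, 0.4419]
orientation: [-2.007, -2.416, 0.0]
force: [-1.1, 1.4, -0.4]
opening: 0.0002
gripper_force: 0.0
```

Run:
```python
from h import *
C=np.array([.5813,.325,0])
go(C+.0715*rx+ez*.26,-ez,rx,.186); go(C+.0715*rx+ez*.143,-ez,rx,.186)
```

```text
xyz [-0.0398  0.0533 -0.0041] a [-0.    -0.     0.001] TCP [0.652 0.338 0.446] t 1.52
xyz [-0.0398  0.0534  0.1129] a [-0.    -0.     0.001] TCP [0.652 0.338 0.329] t 1.52
```

Call:
{"method": "carry_out", "body": {"targets": [{"hand": 0,"x": -0.0398,"y": 0.0533,"z": 0.0,"ax": 0,"ay": 0,"az": 0},{"hand": 0,"x": -0.0398,"y": 0.0533,"z": 0.0,"ax": 0,"ay": 0,"az": 0},{"hand": 0,"x": -0.0398,"y": 0.0533,"z": 0.0,"ax": 0,"ay": 0,"az": 0},{"hand": 0,"x": -0.0398,"y": 0.0533,"z": 0.05,"ax": 0,"ay": 0,"az": 0},{"hand": 0,"x": -0.0398,"y": 0.0533,"z": 0.09,"ax": 0,"ay": 0,"az": 0},{"hand": 0,"x": -0.0398,"y": 0.0533,"z": 0.113,"ax": 0,"ay": 0,"az": 0},{"hand": 0,"x": -0.0398,"y": 0.0533,"z": 0.113,"ax": 0,"ay": 0,"az": 0}], "newtons": 15}}

```text
t: 2.4
tool_pos: [0.6506, 0.3381, 0.3268]
orientation: [-2.005, -2.416, 0.006]
force: [-0.5, -0.3, -0.4]
opening: 0.0008
gripper_force: 0.0
```

Run:
```python
from h import *
C=np.array([.5813,.325,0]); print(read_state()['force'])
for th in (0,.13,.26,.39,.52,.58):
    h=.132; u=-.046+.092*np.cos(th)-h*np.sin(th)+.0175; z=.008+.092*np.sin(th)+h*np.cos(th)
    go(C+u*rx+ez*z,-ez,rx,.186)
```

```text
[-0.54051191 -0.34038355 -0.4229271 ]
xyz [-0.0003 -0.007   0.0008] a [-0.004  0.001  0.002] TCP [0.644 0.337 0.326] t 2.4
xyz [-0.0002 -0.0249 -0.0099] a [-0.004  0.001  0.002] TCP [0.626 0.333 0.337] t 2.4
xyz [-0.0002 -0.0441 -0.0182] a [-0.004  0.001  0.002] TCP [0.607 0.33  0.345] t 2.4
xyz [-0.0002 -0.0642 -0.024 ] a [-0.004  0.001  0.002] TCP [0.588 0.326 0.351] t 2.4
xyz [-0.0001 -0.0849 -0.0271] a [-0.004  0.001  0.002] TCP [0.567 0.322 0.354] t 2.4
xyz [-0.0001 -0.0945 -0.0276] a [-0.004  0.001  0.002] TCP [0.558 0.321 0.355] t 2.4
```

Call:
{"method": "carry_out", "body": {"targets": [{"hand": 0,"x": 0,"y": -0.007,"z": 0.0,"ax": 0,"ay": 0,"az": 0},{"hand": 0,"x": 0,"y": -0.014,"z": -0.003,"ax": 0,"ay": 0,"az": 0},{"hand": 0,"x": 0,"y": -0.02,"z": -0.007,"ax": 0,"ay": 0,"az": 0},{"hand": 0,"x": 0,"y": -0.028,"z": -0.011,"ax": 0,"ay": 0,"az": 0},{"hand": 0,"x": 0,"y": -0.036,"z": -0.015,"ax": 0,"ay": 0,"az": 0},{"hand": 0,"x": 0,"y": -0.044,"z": -0.018,"ax": 0,"ay": 0,"az": 0}], "newtons": 15}}

```text
t: 3.15
tool_pos: [0.6089, 0.3289, 0.3475]
orientation: [2.009, 2.415, 0.001]
force: [1.1, -0.5, 1.0]
opening: 0.0009
gripper_force: 0.5
```

Run:
```python
from h import *
C=np.array([.5813,.325,0]); print(read_state()['force'])
im,d,p=shot('scene','tip1.png'); P=cloud(d,p); L=(P-C); u=L@rx; w=L@ry
for k in range(-3,2):
    m=(abs(w-.0415*k)<.015)&(abs(u)<.2)&(P[...,2]>.12)&(P[...,2]<.22); m[:, :]&=True
    q=np.c_[u[m],P[m][:,2]]; print(k,m.sum(),np.percentile(q,[2,50,98],axis=0).round(3).tolist())
```

```text
[ 1.05302172 -0.50237815  1.0186706 ]
-3 456 [[-0.043, 0.129], [0.007, 0.168], [0.047, 0.173]]
-2 444 [[-0.043, 0.132], [0.007, 0.168], [0.047, 0.173]]
-1 443 [[-0.043, 0.128], [0.007, 0.168], [0.047, 0.173]]
0 317 [[-0.077, 0.13], [-0.029, 0.172], [0.043, 0.189]]
1 42 [[-0.04, 0.125], [0.044, 0.165], [0.047, 0.172]]
```

Call:
{"method": "carry_out", "body": {"targets": [{"hand": 0,"x": 0,"y": -0.008,"z": -0.003,"ax": 0,"ay": 0,"az": 0},{"hand": 0,"x": 0,"y": -0.016,"z": -0.005,"ax": 0,"ay": 0,"az": 0},{"hand": 0,"x": 0,"y": -0.024,"z": -0.007,"ax": 0,"ay": 0,"az": 0},{"hand": 0,"x": 0,"y": -0.031,"z": -0.008,"ax": 0,"ay": 0,"az": 0},{"hand": 0,"x": 0,"y": -0.037,"z": -0.009,"ax": 0,"ay": 0,"az": 0},{"hand": 0,"x": 0,"y": -0.043,"z": -0.009,"ax": 0,"ay": 0,"az": 0},{"hand": 0,"x": 0,"y": -0.048,"z": -0.01,"ax": 0,"ay": 0,"az": 0},{"hand": 0,"x": 0,"y": -0.053,"z": -0.01,"ax": 0,"ay": 0,"az": 0}], "newtons": 15}}

```text
t: 4.2
tool_pos: [0.557, 0.3193, 0.3569]
orientation: [-2.009, -2.415, 0.0]
force: [0.0, -0.1, -0.2]
opening: 0.0005
gripper_force: 0.0
```

Call:
{"method": "carry_out", "body": {"targets": [{"hand": 0,"x": 0,"y": 0.0,"z": 0,"ax": 0,"ay": 0,"az": 0},{"hand": 0,"x": 0,"y": 0,"z": 0,"ax": 0,"ay": 0,"az": 0},{"hand": 0,"x": 0,"y": 0.015,"z": -0.02,"ax": 0,"ay": 0,"az": 0},{"hand": 50,"x": 0,"y": 0.015,"z": -0.06,"ax": 0,"ay": 0,"az": 0},{"hand": 100,"x": 0,"y": 0,"z": -0.1,"ax": 0,"ay": 0,"az": 0},{"hand": 100,"x": 0,"y": 0,"z": -0.1,"ax": 0,"ay": 0,"az": 0}], "newtons": 15}}

```text
t: 4.95
tool_pos: [0.5575, 0.3196, 0.4621]
orientation: [2.007, 2.413, 0.011]
force: [-0.5, 0.0, 0.1]
opening: 0.0261
gripper_force: 0.0
```

Run:
```python
from h import *
C=np.array([.5813,.325,0]); s=read_state(); print(s['force'],s['tool_pos'],s['q'])
im,d,p=shot('scene','tip2.png'); P=cloud(d,p); L=(P-C); u=L@rx; w=L@ry
for k in range(-3,2):
    m=(abs(w-.0415*k)<.015)&(abs(u)<.2)&(P[...,2]>.12)&(P[...,2]<.22)
    q=np.c_[u[m],P[m][:,2]]; print(k,m.sum(),np.percentile(q,[2,50,98],axis=0).round(3).tolist())
m=(abs(w)<.015)&(u<-.06)&(u>-.16)&(P[...,2]>.13)&(P[...,2]<.22)
q=np.c_[u[m],P[m][:,2]]; print(np.polyfit(q[:,0],q[:,1],1), q[np.argsort(q[:,0])][::15].round(3).tolist())
```

```text
[-0.49777369  0.00251542  0.10489109] [0.55751951 0.31963389 0.46212872] [4.40793318e-01 2.26228349e-01 1.27739489e+00 6.04331801e-05
 1.62999953e+00 2.57618995e-01]
-3 465 [[-0.043, 0.126], [0.007, 0.168], [0.047, 0.173]]
-2 443 [[-0.043, 0.129], [0.008, 0.168], [0.047, 0.174]]
-1 440 [[-0.042, 0.126], [0.007, 0.168], [0.047, 0.173]]
0 482 [[-0.133, 0.124], [-0.06, 0.164], [-0.014, 0.19]]
1 422 [[-0.042, 0.127], [0.008, 0.167], [0.047, 0.173]]
[0.70472028 0.23500911] [[-0.137, 0.136], [-0.132, 0.14], [-0.125, 0.148], [-0.12, 0.15], [-0.114, 0.157], [-0.108, 0.161], [-0.103, 0.165], [-0.099, 0.163], [-0.093, 0.173], [-0.089, 0.173], [-0.084, 0.18], [-0.08, 0.18], [-0.074, 0.181], [-0.069, 0.188], [-0.065, 0.187], [-0.062, 0.194]]
```

View pics/tip2.png

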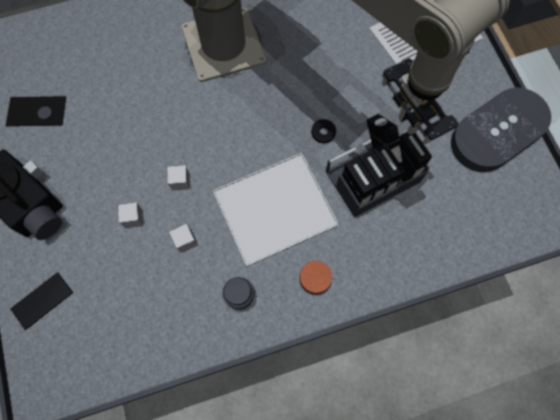

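The lean is about 0.62–0.64 rad on the bar; the top centre is near (383,128). The neighbours stand. Next, the grasp along the case's tilted axis.

Run:
```python
from h import *
C=np.array([.5813,.325,0]); th=.64; c,s=np.cos(th),np.sin(th); h=.125
g=C+(-.046+.046*c-h*s)*rx+(.008+.046*s+h*c)*ez; z=s*rx-c*ez
print(g); cm=go(g-.11*z,z,ry); go(g,z,ry,cmd=cm)
```

```text
[0.49894943 0.30973722 0.13573296]
xyz [ 0.0009 -0.2252  0.1004] a [-0.497 -0.499 -1.513] TCP [0.336 0.28  0.358] t 5.0
xyz [-0.    0.    0.11] a [0. 0. 0.] TCP [0.401 0.292 0.27 ] t 5.0
```

Call:
{"method": "carry_out", "body": {"targets": [{"hand": 100,"x": 0,"y": -0.1,"z": 0,"ax": -0.12,"ay": -0.12,"az": -0.37},{"hand": 100,"x": 0,"y": -0.2252,"z": 0,"ax": -0.25,"ay": -0.25,"az": -0.75},{"hand": 100,"x": 0,"y": -0.2252,"z": 0,"ax": -0.25,"ay": -0.25,"az": -0.75},{"hand": 100,"x": 0,"y": -0.2252,"z": 0,"ax": -0.25,"ay": -0.25,"az": -0.75},{"hand": 100,"x": 0,"y": -0.2252,"z": 0.1,"ax": -0.497,"ay": -0.499,"az": -1.513},{"hand": 100,"x": 0,"y": -0.2252,"z": 0.1,"ax": -0.497,"ay": -0.499,"az": -1.513},{"hand": 100,"x": 0,"y": -0.2252,"z": 0.1,"ax": -0.497,"ay": -0.499,"az": -1.513},{"hand": 100,"x": 0,"y": -0.2252,"z": 0.1,"ax": -0.497,"ay": -0.499,"az": -1.513}], "newtons": 15}}

```text
t: 6.0
tool_pos: [0.3353, 0.2781, 0.3542]
orientation: [-0.028, 2.56, 0.065]
force: [-0.3, 0.1, -0.9]
opening: 0.0931
gripper_force: 0.0
```

```bash
cat >> h.py <<'E'
C=np.array([.5813,.325,0])
def case_g(th=.64,h=.125):
    c,s=np.cos(th),np.sin(th)
    return C+(-.046+.046*c-h*s)*rx+(.008+.046*s+h*c)*ez, s*rx-c*ez
E
python3 - <<'E'
from h import *
g,z=case_g(); print(read_state()['q'])
cm=go(g-.11*z,z,ry)
E
```

```text
[ 0.71511148 -0.55508189  2.22824931 -0.38647339  1.01066055 -0.74725591]
xyz [-0.0029  0.0016 -0.0025] a [-0.052 -0.055 -0.145] TCP [0.336 0.28  0.358] t 6.0
```

Call:
{"method": "carry_out", "body": {"targets": [{"hand": 100,"x": -0.003,"y": 0.0015,"z": -0.0025,"ax": -0.052,"ay": -0.055,"az": -0.145},{"hand": 100,"x": -0.003,"y": 0.0015,"z": -0.0025,"ax": -0.052,"ay": -0.055,"az": -0.145},{"hand": 100,"x": -0.003,"y": 0.0015,"z": -0.0025,"ax": -0.052,"ay": -0.055,"az": -0.145}], "newtons": 15}}

```text
t: 6.38
tool_pos: [0.3368, 0.2795, 0.3598]
orientation: [-0.215, 2.495, 0.078]
force: [0.2, -1.0, -0.6]
opening: 0.093
gripper_force: 0.0
```

Run:
```python
from h import *
g,z=case_g()
cm=go(g-.11*z,z,ry);go(g,z,ry)
s=read_state();T=R.from_rotvec(s['orientation']).as_matrix()
im,d,p=shot('wrist','w1.png'); P=cloud(d,p); print(p['position'],(P[d>0]).mean(0))
L=P-C;w=L@ry;u=L@rx
m=(u<-.055)&(u>-.16)&(P[...,2]>.12)&(abs(w)<.06)
print(m.sum(),np.percentile(w[m],[1,50,99]))
```

```text
xyz [0.0015 0.0002 0.0013] a [-0.002 -0.001 -0.011] TCP [0.336 0.28  0.358] t 6.38
xyz [0.0014 0.0004 0.1113] a [-0.002 -0.001 -0.011] TCP [0.401 0.292 0.27 ] t 6.38
[0.2828167  0.26968011 0.29541012] [0.60667976 0.33078858 0.07675649]
11502 [-0.05671361  0.00052717  0.05603382]
```

View pics/w1.png

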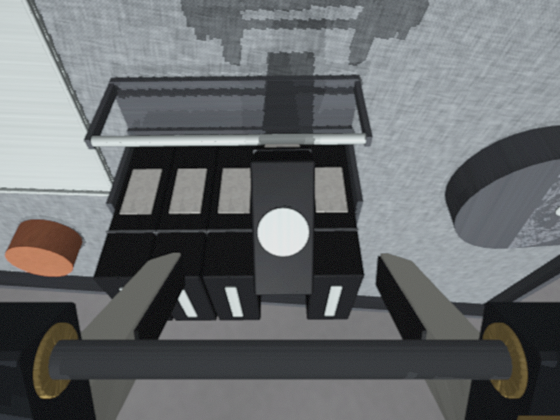

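The cap at (283,231) sits midway between the fingertips at (180,255) and (380,255), so I go in.

Call:
{"method": "carry_out", "body": {"targets": [{"hand": 100,"x": 0.0015,"y": 0,"z": 0.04,"ax": 0,"ay": 0,"az": -0.01},{"hand": 100,"x": 0.0015,"y": 0,"z": 0.08,"ax": 0,"ay": 0,"az": -0.01},{"hand": 100,"x": 0.0015,"y": 0,"z": 0.111,"ax": 0,"ay": 0,"az": -0.01},{"hand": 100,"x": 0.0015,"y": 0,"z": 0.111,"ax": 0,"ay": 0,"az": -0.01},{"hand": 35,"x": 0.0015,"y": 0,"z": 0.111,"ax": 0,"ay": 0,"az": -0.01},{"hand": 30,"x": 0.0015,"y": 0,"z": 0.111,"ax": 0,"ay": 0,"az": -0.01},{"hand": 30,"x": 0.0015,"y": 0,"z": 0.111,"ax": 0,"ay": 0,"az": -0.01},{"hand": 30,"x": 0.0015,"y": 0,"z": 0.111,"ax": 0,"ay": 0,"az": -0.01}], "newtons": 45}}

```text
t: 7.42
tool_pos: [0.401, 0.2918, 0.2716]
orientation: [-0.231, 2.49, 0.076]
force: [-0.2, -0.3, 0.2]
opening: 0.0573
gripper_force: 0.0
```

Run:
```python
from h import *
g,z=case_g();s=read_state();print(s['opening'],s['gripper_force'],s['force'])
go(g,z,ry);go(g+ez*.03,z,ry);go(g+ez*.2,z,ry)
```

```text
0.05728907085712438 0.0 [-0.21363385 -0.268464    0.18775717]
xyz [ 0.0013 -0.0002  0.0015] a [0.    0.003 0.002] TCP [0.401 0.292 0.27 ] t 7.42
xyz [-0.0167 -0.0002 -0.0225] a [0.    0.003 0.002] TCP [0.401 0.292 0.3  ] t 7.42
xyz [-0.1186 -0.0003 -0.1586] a [0.    0.003 0.002] TCP [0.401 0.292 0.47 ] t 7.42
```

Call:
{"method": "carry_out", "body": {"targets": [{"hand": 20,"x": 0,"y": 0,"z": 0,"ax": 0,"ay": 0,"az": 0},{"hand": 20,"x": 0,"y": 0,"z": 0,"ax": 0,"ay": 0,"az": 0},{"hand": 20,"x": 0,"y": 0,"z": 0,"ax": 0,"ay": 0,"az": 0},{"hand": 20,"x": 0,"y": 0,"z": 0,"ax": 0,"ay": 0,"az": 0},{"hand": 20,"x": -0.006,"y": 0,"z": -0.008,"ax": 0,"ay": 0,"az": 0},{"hand": 20,"x": -0.018,"y": 0,"z": -0.024,"ax": 0,"ay": 0,"az": 0},{"hand": 20,"x": -0.036,"y": 0,"z": -0.048,"ax": 0,"ay": 0,"az": 0}], "newtons": 45}}

```text
t: 8.3
tool_pos: [0.4003, 0.2913, 0.3298]
orientation: [-0.232, 2.495, 0.073]
force: [-0.1, 0.8, -2.5]
opening: 0.0398
gripper_force: 45.0
```

Run:
```python
from h import *
g,z=case_g();s=read_state();print(s['opening'],s['gripper_force'],s['force'])
go(g+ez*.2,z,ry)
im,d,p=shot('top'); P=cloud(d,p); L=(P-C); u=L@rx; w=L@ry
for k in (-3,-2,-1,1):
    m=(abs(w-.0415*k)<.015)&(abs(u)<.2)&(P[...,2]>.12)&(P[...,2]<.18)
    q=np.c_[u[m],P[m][:,2]]; print(k,m.sum(),np.percentile(q,[2,50,98],axis=0).round(3).tolist())
```

```text
0.039775286049789235 44.96938347816467 [-0.12078318  0.81040603 -2.45930763]
xyz [-0.0837 -0.0002 -0.112 ] a [-0.001 -0.003  0.003] TCP [0.401 0.292 0.47 ] t 8.3
-3 499 [[-0.045, 0.135], [-0.003, 0.167], [0.044, 0.171]]
-2 501 [[-0.045, 0.14], [-0.002, 0.167], [0.044, 0.172]]
-1 500 [[-0.045, 0.138], [-0.003, 0.167], [0.044, 0.172]]
1 465 [[-0.045, 0.162], [0.0, 0.167], [0.044, 0.172]]
```

Call:
{"method": "carry_out", "body": {"targets": [{"hand": 20,"x": -0.0837,"y": 0,"z": -0.112,"ax": 0,"ay": 0,"az": 0},{"hand": 20,"x": -0.0837,"y": 0,"z": -0.112,"ax": 0,"ay": 0,"az": 0},{"hand": 20,"x": -0.0837,"y": 0,"z": -0.112,"ax": 0,"ay": 0,"az": 0},{"hand": 20,"x": -0.0837,"y": 0,"z": -0.112,"ax": 0,"ay": 0,"az": 0}], "newtons": 45}}

```text
t: 8.85
tool_pos: [0.4012, 0.292, 0.471]
orientation: [-0.231, 2.49, 0.076]
force: [-0.4, 0.3, -3.8]
opening: 0.0396
gripper_force: 45.0
```

```bash
cat >> h.py <<'E'
ty_=np.deg2rad(6.6); tx=np.array([np.cos(ty_),np.sin(ty_),0]); ty=np.array([-np.sin(ty_),np.cos(ty_),0]); TR=np.array([.5675,-.015,0])
def tr(a,b,z): return TR+a*tx+b*ty+z*ez
E
python3 - <<'E'
from h import *
s=read_state();print(s['opening'],s['gripper_force'],s['force'],s['q'])
go(tr(-.01,.108,.335),-ez,ty)
E
```

```text
0.03962006839564147 44.985787868499756 [-0.41340576  0.34858085 -3.78410054] [ 0.62445232 -0.45974417  1.96402081 -0.29697304  1.06177176 -1.06274927]
xyz [-0.1023 -0.2239  0.038 ] a [0.022 0.642 0.067] TCP [0.545 0.091 0.502] t 8.85
```

Call:
{"method": "carry_out", "body": {"targets": [{"hand": 20,"x": -0.0256,"y": -0.056,"z": 0.0095,"ax": 0.005,"ay": 0.16,"az": 0.017},{"hand": 20,"x": -0.0512,"y": -0.112,"z": 0.019,"ax": 0.01,"ay": 0.32,"az": 0.034},{"hand": 20,"x": -0.0768,"y": -0.168,"z": 0.0285,"ax": 0.016,"ay": 0.48,"az": 0.05},{"hand": 20,"x": -0.1023,"y": -0.2239,"z": 0.038,"ax": 0.022,"ay": 0.642,"az": 0.067},{"hand": 20,"x": -0.1023,"y": -0.2239,"z": 0.038,"ax": 0.022,"ay": 0.642,"az": 0.067},{"hand": 20,"x": -0.1023,"y": -0.2239,"z": 0.038,"ax": 0.022,"ay": 0.642,"az": 0.067},{"hand": 20,"x": -0.1023,"y": -0.2239,"z": 0.038,"ax": 0.022,"ay": 0.642,"az": 0.067}], "newtons": 45}}

```text
t: 9.72
tool_pos: [0.5442, 0.0923, 0.5013]
orientation: [0.184, -3.136, 0.002]
force: [-0.4, -0.2, -2.9]
opening: 0.0396
gripper_force: 45.0
```

```bash
python3 - <<'E'
from h import *
s=read_state();print(s['opening'],s['gripper_force'],s['force'],s['q'])
go(tr(-.01,.108,.335),-ez,ty)
go(tr(-.01,.108,.129),-ez,ty)
im,d,p=shot('scene','c1.png')
P=cloud(d,p);L=P-TR;a=L@tx;b=L@ty
m=(abs(a)<.12)&(abs(b-.108)<.025)&(P[...,2]>.15)&(P[...,2]<.4)
q=np.c_[a,b,P[...,2]][...] if 0 else np.stack([a,b,P[...,2]],-1)[m]; print(np.percentile(q,[1,25,50,75,99],axis=0).round(3))
im,d,p=shot('wrist','c2.png')
E
python3 -c "
import cv2,numpy as np
cv2.imwrite('pics/c12.png',np.hstack([cv2.resize(cv2.imread('pics/'+n),(400,300)) for n in('c1.png','c2.png')]))"
```

```text
0.03961010679506414 44.994218945503235 [-0.40632657 -0.24772601 -2.91914006] [ 7.54317461e-02 -1.92800627e-02  1.46934614e+00 -1.00450360e-03
  1.69175558e+00 -1.61261920e+00]
xyz [-0.0008 -0.0013 -0.0007] a [-0.001 -0.     0.002] TCP [0.545 0.091 0.502] t 9.72
xyz [-0.0008 -0.001   0.2053] a [-0.001 -0.     0.002] TCP [0.545 0.091 0.296] t 9.72
[[-0.048  0.088  0.21 ]
 [ 0.007  0.091  0.26 ]
 [ 0.025  0.1    0.316]
 [ 0.036  0.116  0.364]
 [ 0.038  0.131  0.371]]
```

View pics/c12.png

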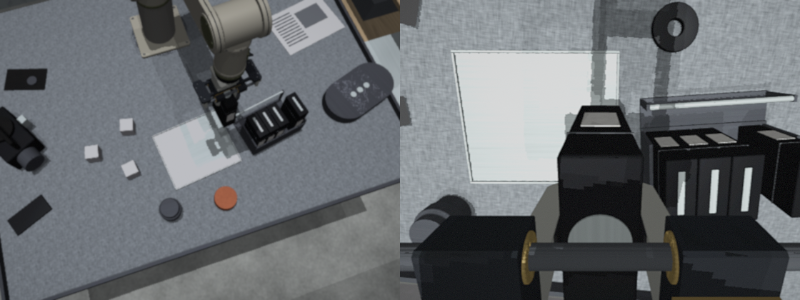

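The case hangs upright above the tray; I lower it.

Call:
{"method": "carry_out", "body": {"targets": [{"hand": 20,"x": -0.001,"y": -0.001,"z": 0.06,"ax": 0,"ay": 0,"az": 0},{"hand": 20,"x": -0.001,"y": -0.001,"z": 0.12,"ax": 0,"ay": 0,"az": 0},{"hand": 20,"x": -0.001,"y": -0.001,"z": 0.165,"ax": 0,"ay": 0,"az": 0},{"hand": 20,"x": -0.001,"y": -0.001,"z": 0.19,"ax": 0,"ay": 0,"az": 0},{"hand": 20,"x": -0.001,"y": -0.001,"z": 0.196,"ax": 0,"ay": 0,"az": 0},{"hand": 20,"x": -0.001,"y": -0.001,"z": 0.2,"ax": 0,"ay": 0,"az": 0},{"hand": 20,"x": -0.001,"y": -0.001,"z": 0.2,"ax": 0,"ay": 0,"az": 0}], "newtons": 45}}

```text
t: 10.7
tool_pos: [0.5466, 0.0902, 0.3033]
orientation: [-0.182, 3.134, -0.002]
force: [-0.4, 0.0, -2.6]
opening: 0.04
gripper_force: 45.0
```

Call:
{"method": "carry_out", "body": {"targets": [{"hand": 20,"x": 0,"y": 0,"z": 0.002,"ax": 0,"ay": 0,"az": 0},{"hand": 20,"x": 0,"y": 0,"z": 0.004,"ax": 0,"ay": 0,"az": 0},{"hand": 20,"x": 0,"y": 0,"z": 0.004,"ax": 0,"ay": 0,"az": 0}], "newtons": 45}}

```text
t: 11.08
tool_pos: [0.5467, 0.09, 0.2994]
orientation: [-0.181, 3.135, -0.002]
force: [-3.4, 0.9, 6.0]
opening: 0.0396
gripper_force: 45.0
```

Run:
```python
from h import *
s=read_state();print(s['opening'],s['force'])
go(tr(-.01,.108,.129),-ez,ty)
im,d,p=shot('scene','c3.png')
P=cloud(d,p);L=P-TR;a=L@tx;b=L@ty;Z=P[...,2]
for lo,hi in((.015,.04),(.04,.08),(.08,.12)):
    m=(abs(a-.04)<.03)&(abs(b-.108)<.025)&(Z>lo)&(Z<hi); print(m.sum(),np.percentile(np.stack([a,b,Z],-1)[m],[2,50,98],axis=0).round(4).tolist())
```

```text
0.039609470568004755 [-3.39061456  0.91585706  5.95976821]
xyz [0.0014 0.0013 0.0034] a [-0.001  0.001  0.   ] TCP [0.545 0.091 0.296] t 11.07
47 [[0.0137, 0.0876, 0.0163], [0.037, 0.1021, 0.0292], [0.0388, 0.1256, 0.0397]]
84 [[0.0121, 0.0874, 0.0412], [0.0377, 0.0953, 0.0619], [0.0402, 0.125, 0.0789]]
96 [[0.012, 0.0876, 0.0804], [0.0383, 0.0984, 0.1012], [0.0405, 0.1261, 0.1193]]
```

Call:
{"method": "carry_out", "body": {"targets": [{"hand": 60,"x": 0,"y": 0,"z": 0,"ax": 0,"ay": 0,"az": 0},{"hand": 80,"x": 0,"y": 0,"z": 0,"ax": 0,"ay": 0,"az": 0},{"hand": 80,"x": 0,"y": 0,"z": 0,"ax": 0,"ay": 0,"az": 0},{"hand": 80,"x": 0,"y": 0,"z": 0,"ax": 0,"ay": 0,"az": 0},{"hand": 80,"x": 0,"y": 0,"z": -0.04,"ax": 0,"ay": 0,"az": 0},{"hand": 80,"x": 0,"y": 0,"z": -0.1,"ax": 0,"ay": 0,"az": 0},{"hand": 80,"x": 0,"y": 0,"z": -0.14,"ax": 0,"ay": 0,"az": 0}], "newtons": 15}}

```text
t: 12.0
tool_pos: [0.5464, 0.0902, 0.4408]
orientation: [-0.181, 3.134, -0.002]
force: [0.5, 0.1, 0.5]
opening: 0.0746
gripper_force: 0.0
```

```bash
cat >> h.py <<'E'
def pots(lo=.044,hi=.058):
    im,d,p=shot('top');comps(cloud(d,p),lo,hi,150,(.25,.8,-.5,-.05))
    im,d,p=shot('scene');comps(cloud(d,p),lo,hi,150,(.25,.8,-.5,-.05))
E
python3 - <<'E'
from h import *
im,d,p=shot('scene','c4.png')
P=cloud(d,p);L=P-TR;a=L@tx;b=L@ty;Z=P[...,2]
m=(abs(a)<.1)&(abs(b-.108)<.035)&(Z>.155)&(Z<.18); q=np.stack([a,b,Z],-1)[m]; print(m.sum(),np.percentile(q,[2,50,98],axis=0).round(4).tolist(),rect(q[:,:2]))
pots()
E
```

```text
515 [[-0.0454, 0.088, 0.1573], [-0.0018, 0.108, 0.1641], [0.0377, 0.1267, 0.1693]] (array([ -7.8, 107.8]), array([41. , 92.8]), 89.7)
360 [375. 217.] [ 0.5803 -0.2793  0.0513] (array([ 580.3, -279.8]), array([50.1, 51.6]), 8.5)
370 [422. 259.] [ 0.4714 -0.4003  0.0516] (array([ 471.6, -401. ]), array([51.6, 50.7]), 79.0)
367 [364. 284.] [ 0.4056 -0.2475  0.0514] (array([ 405.8, -248.1]), array([50.9, 49.2]), 77.1)
327 [177. 174.] [ 0.4057 -0.2444  0.0515] (array([ 404.7, -244.1]), array([51.3, 52.3]), 75.9)
349 [128. 212.] [ 0.4716 -0.3969  0.0517] (array([ 470. , -397.2]), array([50.9, 52.3]), 81.0)
351 [182. 235.] [ 0.5801 -0.2757  0.0518] (array([ 578.9, -276.2]), array([52.4, 50.3]), 8.9)
```

```bash
cat >> h.py <<'E'
def pg(xy,z,yawd,tilt,back=0,cmd=None):
    a=np.deg2rad(yawd); t=np.deg2rad(tilt); f=np.array([np.cos(a),np.sin(a),0]); y=np.array([np.sin(a),-np.cos(a),0])
    zz=np.sin(t)*f-np.cos(t)*ez
    return go(np.array([xy[0],xy[1],z])-back*zz,zz,y,cmd=cmd)
E
python3 - <<'E'
from h import *
cm=go([.6,-.12,.283],-ez,[1,0.1,0])
cm=pg([.5797,-.278],.028,9,-35,.12,cmd=cm)
pg([.5797,-.278],.028,9,-35,0,cmd=cm)
E
```

```text
xyz [-0.0286 -0.2149 -0.0085] a [0.003 0.005 1.587] TCP [ 0.6  -0.12  0.45] t 12.15
xyz [-0.1458  0.1284  0.1869] a [ 0.461 -0.488  1.462] TCP [ 0.742 -0.252  0.263] t 12.15
xyz [0.   0.   0.12] a [0. 0. 0.] TCP [ 0.674 -0.263  0.165] t 12.15
```

Call:
{"method": "carry_out", "body": {"targets": [{"hand": 80,"x": -0.0286,"y": -0.2149,"z": -0.0085,"ax": 0,"ay": 0,"az": 1.2},{"hand": 80,"x": -0.0286,"y": -0.2149,"z": -0.0085,"ax": 0,"ay": 0,"az": 1.2},{"hand": 80,"x": -0.0286,"y": -0.2149,"z": -0.0085,"ax": 0,"ay": 0,"az": 1.2},{"hand": 80,"x": -0.0286,"y": -0.2149,"z": -0.0085,"ax": 0,"ay": 0,"az": 1.587},{"hand": 80,"x": -0.0286,"y": -0.2149,"z": -0.0085,"ax": 0,"ay": 0,"az": 1.587},{"hand": 80,"x": -0.0286,"y": -0.2149,"z": -0.0085,"ax": 0,"ay": 0,"az": 1.587},{"hand": 80,"x": -0.0286,"y": -0.2149,"z": -0.0085,"ax": 0,"ay": 0,"az": 1.587},{"hand": 80,"x": -0.0286,"y": -0.2149,"z": -0.0085,"ax": 0,"ay": 0,"az": 1.587}], "newtons": 15}}

```text
t: 13.15
tool_pos: [0.5992, -0.12, 0.4441]
orientation: [-2.011, -2.41, 0.004]
force: [-0.2, 0.3, -0.3]
opening: 0.0743
gripper_force: 0.0
```

Run:
```python
from h import *
print(read_state()['q'])
cm=pg([.5797,-.278],.028,9,-35,.12)
```

```text
[-2.81136123e-01  1.49280665e-01  1.39623141e+00 -1.42622434e-03
  1.59951702e+00 -4.61203194e-01]
xyz [-0.1557  0.1177  0.1806] a [ 0.482 -0.472  1.54 ] TCP [ 0.742 -0.252  0.263] t 13.15
```

Call:
{"method": "carry_out", "body": {"targets": [{"hand": 80,"x": -0.1557,"y": 0.1177,"z": 0,"ax": 0.24,"ay": -0.24,"az": 0.77},{"hand": 80,"x": -0.1557,"y": 0.1177,"z": 0,"ax": 0.24,"ay": -0.24,"az": 0.77},{"hand": 80,"x": -0.1557,"y": 0.1177,"z": 0.0,"ax": 0.24,"ay": -0.24,"az": 0.77},{"hand": 80,"x": -0.1557,"y": 0.1177,"z": 0.05,"ax": 0.24,"ay": -0.24,"az": 0.77},{"hand": 80,"x": -0.1557,"y": 0.1177,"z": 0.1,"ax": 0.482,"ay": -0.472,"az": 1.54},{"hand": 80,"x": -0.1557,"y": 0.1177,"z": 0.18,"ax": 0.482,"ay": -0.472,"az": 1.54},{"hand": 80,"x": -0.1557,"y": 0.1177,"z": 0.18,"ax": 0.482,"ay": -0.472,"az": 1.54},{"hand": 80,"x": -0.1557,"y": 0.1177,"z": 0.18,"ax": 0.482,"ay": -0.472,"az": 1.54}], "newtons": 15}}

```text
t: 14.15
tool_pos: [0.7426, -0.2508, 0.2597]
orientation: [2.929, 0.557, -0.845]
force: [0.2, 0.8, 0.6]
opening: 0.0747
gripper_force: 0.0
```

Run:
```python
from h import *
print(read_state()['q'])
cm=pg([.5797,-.278],.028,9,-35,.12)
cm=pg([.5797,-.278],.028,9,-35,0)
```

```text
[-0.3200617   1.03447988  0.57746782 -0.32320946  1.98586745  0.81253843]
xyz [-0.0025  0.0011 -0.0026] a [ 0.063 -0.053  0.201] TCP [ 0.742 -0.252  0.263] t 14.15
xyz [-0.0081 -0.007   0.117 ] a [ 0.063 -0.053  0.201] TCP [ 0.674 -0.263  0.165] t 14.15
```

Call:
{"method": "carry_out", "body": {"targets": [{"hand": 80,"x": -0.0025,"y": 0.001,"z": -0.003,"ax": 0.063,"ay": -0.053,"az": 0.201},{"hand": 80,"x": -0.0025,"y": 0.001,"z": -0.003,"ax": 0.063,"ay": -0.053,"az": 0.201},{"hand": 80,"x": -0.0025,"y": 0.001,"z": -0.003,"ax": 0.063,"ay": -0.053,"az": 0.201}], "newtons": 15}}

```text
t: 14.52
tool_pos: [0.7436, -0.2529, 0.2688]
orientation: [2.945, 0.243, -0.912]
force: [-0.7, 0.3, 0.8]
opening: 0.0741
gripper_force: 0.0
```

Run:
```python
from h import *
cm=pg([.5797,-.278],.028,9,-35,0)
im,d,p=shot('wrist','p1.png')
```

```text
xyz [ 0.001  -0.0014  0.1254] a [ 0.004 -0.01   0.006] TCP [ 0.674 -0.263  0.165] t 14.53
```

View pics/p1.png

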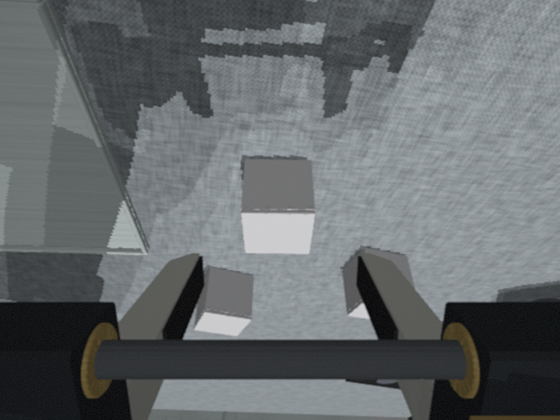

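The pot (centre column 278) lies midway between the fingertips (202 and 358), so I go in and close.

Call:
{"method": "carry_out", "body": {"targets": [{"hand": 80,"x": 0.001,"y": -0.001,"z": 0.05,"ax": 0,"ay": -0.01,"az": 0},{"hand": 80,"x": 0.001,"y": -0.001,"z": 0.1,"ax": 0,"ay": -0.01,"az": 0},{"hand": 80,"x": 0.001,"y": -0.001,"z": 0.124,"ax": 0,"ay": -0.01,"az": 0},{"hand": 45,"x": 0.001,"y": -0.001,"z": 0.124,"ax": 0,"ay": -0.01,"az": 0},{"hand": 45,"x": 0.001,"y": -0.001,"z": 0.124,"ax": 0,"ay": -0.01,"az": 0},{"hand": 45,"x": 0.001,"y": -0.001,"z": 0.124,"ax": 0,"ay": -0.01,"az": 0},{"hand": 45,"x": 0.001,"y": -0.001,"z": 0.124,"ax": 0,"ay": -0.01,"az": 0},{"hand": 45,"x": 0.001,"y": -0.001,"z": 0.124,"ax": 0,"ay": -0.01,"az": 0}], "newtons": 15}}

```text
t: 15.58
tool_pos: [0.6766, -0.2631, 0.1698]
orientation: [2.94, 0.238, -0.92]
force: [2.9, 1.5, 6.7]
opening: 0.0503
gripper_force: 15.0
```

Run:
```python
from h import *
s=read_state();print(s['opening'],s['gripper_force'],s['force'],s['q'])
c=[.5797,-.278]
pg(c,.028,9,-35,0)
cm=pg(c,.12,9,-35,0)
cm=pg(c,.12,9,10,0,cmd=cm)
cm=pg(c,.12,9,55,0,cmd=cm)
cm=pg(c,.028,9,55,0,cmd=cm)
```

```text
0.05034092003200341 15.000427030026913 [2.87301142 1.47218032 6.70512002] [-0.36499889  0.95709619  0.87732832 -0.30486601  1.83405394  1.04454371]
xyz [ 0.001  -0.0005  0.0054] a [ 0.006 -0.004  0.002] TCP [ 0.674 -0.263  0.165] t 15.57
xyz [-0.0515 -0.0001 -0.0702] a [ 0.006 -0.004  0.002] TCP [ 0.674 -0.263  0.257] t 15.57
xyz [-0.1181  0.      0.0489] a [0.    0.785 0.   ] TCP [ 0.551 -0.283  0.284] t 15.57
xyz [-0.1181  0.      0.0489] a [0.    0.785 0.   ] TCP [ 0.445 -0.299  0.216] t 15.57
xyz [-0.0754  0.      0.0528] a [0. 0. 0.] TCP [ 0.445 -0.299  0.124] t 15.57
```

Call:
{"method": "carry_out", "body": {"targets": [{"hand": 45,"x": -0.0155,"y": 0,"z": -0.021,"ax": 0,"ay": 0,"az": 0},{"hand": 45,"x": -0.035,"y": 0,"z": -0.05,"ax": 0,"ay": 0,"az": 0},{"hand": 45,"x": -0.0515,"y": 0,"z": -0.07,"ax": 0,"ay": 0,"az": 0},{"hand": 45,"x": -0.0515,"y": 0,"z": -0.07,"ax": 0,"ay": 0,"az": 0}], "newtons": 15}}

```text
t: 16.08
tool_pos: [0.6741, -0.2638, 0.2589]
orientation: [2.94, 0.236, -0.916]
force: [0.7, 0.2, -1.1]
opening: 0.0501
gripper_force: 15.0
```

Run:
```python
from h import *
s=read_state();print(s['opening'],s['gripper_force'],s['force'],s['q'])
c=[.5797,-.278]
pg(c,.12,9,-35,0)
cm=pg(c,.12,9,10,0)
im,d,p=shot('wrist','p2.png')
```

```text
0.05010664477524014 14.999442393891513 [ 0.74119127  0.15472361 -1.09348056] [-0.36689709  0.85818768  0.86173421 -0.3169227   1.94026801  1.00762996]
xyz [ 0.0014 -0.0007  0.0015] a [ 0.007 -0.006  0.001] TCP [ 0.674 -0.263  0.257] t 16.07
xyz [-0.1169 -0.0011  0.0497] a [0.006 0.779 0.003] TCP [ 0.551 -0.283  0.284] t 16.07
```

View pics/p2.png

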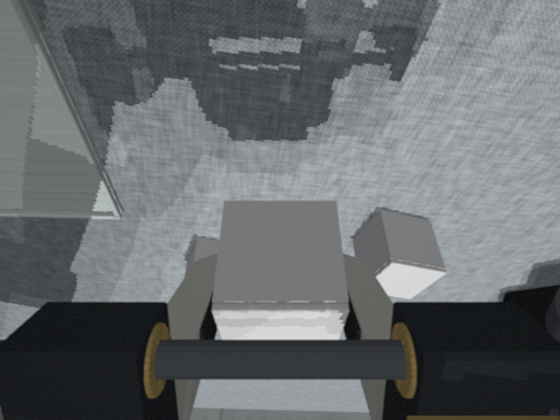

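Call:
{"method": "carry_out", "body": {"targets": [{"hand": 45,"x": -0.029,"y": 0,"z": 0.009,"ax": 0,"ay": 0.19,"az": 0},{"hand": 45,"x": -0.06,"y": 0,"z": 0.02,"ax": 0,"ay": 0.38,"az": 0},{"hand": 45,"x": -0.09,"y": 0,"z": 0.034,"ax": 0,"ay": 0.57,"az": 0},{"hand": 45,"x": -0.117,"y": 0,"z": 0.05,"ax": 0.006,"ay": 0.779,"az": 0},{"hand": 45,"x": -0.117,"y": 0,"z": 0.05,"ax": 0.006,"ay": 0.779,"az": 0},{"hand": 45,"x": -0.117,"y": 0,"z": 0.05,"ax": 0.006,"ay": 0.779,"az": 0}], "newtons": 15}}

```text
t: 16.88
tool_pos: [0.5504, -0.2834, 0.2801]
orientation: [-3.103, -0.248, -0.258]
force: [0.4, -0.4, -0.4]
opening: 0.0499
gripper_force: 15.0
```

Run:
```python
from h import *
s=read_state();print(s['opening'],s['q'])
c=[.5797,-.278]
cm=pg(c,.12,9,55,0)
```

```text
0.04985815923870446 [-0.5945903   0.20911082  1.63827588  0.1266248   1.17810628  0.77510545]
xyz [-0.1162 -0.0008  0.0457] a [-0.005  0.793 -0.   ] TCP [ 0.445 -0.299  0.216] t 16.88
```

Call:
{"method": "carry_out", "body": {"targets": [{"hand": 45,"x": -0.029,"y": 0,"z": 0.007,"ax": 0,"ay": 0.19,"az": 0},{"hand": 45,"x": -0.06,"y": 0,"z": 0.018,"ax": 0,"ay": 0.38,"az": 0},{"hand": 45,"x": -0.09,"y": 0,"z": 0.031,"ax": 0,"ay": 0.57,"az": 0},{"hand": 45,"x": -0.116,"y": -0.001,"z": 0.046,"ax": -0.005,"ay": 0.793,"az": 0},{"hand": 45,"x": -0.116,"y": -0.001,"z": 0.046,"ax": -0.005,"ay": 0.793,"az": 0},{"hand": 45,"x": -0.116,"y": -0.001,"z": 0.046,"ax": -0.005,"ay": 0.793,"az": 0}], "newtons": 15}}

```text
t: 17.62
tool_pos: [0.4454, -0.2994, 0.2147]
orientation: [-2.713, -0.215, -1.412]
force: [-0.7, -0.4, 0.2]
opening: 0.0502
gripper_force: 15.0
```

Run:
```python
from h import *
s=read_state();print(s['opening'],s['q'],s['force'])
c=[.5797,-.278]
cm=pg(c,.12,9,55,0)
cm=pg(c,.033,9,55,0)
im,d,p=shot('scene');P=cloud(d,p)
m=(abs(P[...,0]-c[0])<.09)&(abs(P[...,1]-c[1])<.05)&(P[...,2]>.06)
a=np.deg2rad(9);f=np.array([np.cos(a),np.sin(a)]);L=(P[m][:,:2]-c)@f
for lo in np.arange(-.05,.06,.01):
    k=(L>=lo)&(L<lo+.01); 
    if k.any(): print(lo.round(3),k.sum(),P[m][k,2].max().round(4),P[m][k,2].min().round(4))
```

```text
0.0501654057459367 [-0.95815086  0.02749075  2.14170131  1.21646603  0.90413167 -0.32661314] [-0.65302468 -0.44242563  0.15254554]
xyz [ 0.0005 -0.0001 -0.0013] a [-0.003  0.    -0.001] TCP [ 0.445 -0.299  0.216] t 17.62
xyz [-0.0708  0.0001  0.0486] a [-0.003  0.    -0.001] TCP [ 0.445 -0.299  0.129] t 17.62
-0.05 220 0.2016 0.1394
-0.04 117 0.1974 0.1407
-0.03 69 0.1559 0.1283
-0.02 128 0.147 0.1313
-0.01 135 0.146 0.125
0.0 136 0.146 0.1182
0.01 127 0.145 0.092
0.02 137 0.1463 0.088
0.03 90 0.1446 0.0892
```

Run:
```python
from h import *
c=[.5797,-.278]
pg(c,.026,9,55,0)
```

```text
xyz [-0.0774 -0.0002  0.0528] a [-0.003  0.001  0.   ] TCP [ 0.445 -0.299  0.122] t 17.68
```

Call:
{"method": "carry_out", "body": {"targets": [{"hand": 45,"x": -0.03,"y": 0,"z": 0.02,"ax": 0,"ay": 0,"az": 0},{"hand": 45,"x": -0.055,"y": 0,"z": 0.038,"ax": 0,"ay": 0,"az": 0},{"hand": 45,"x": -0.07,"y": 0,"z": 0.049,"ax": 0,"ay": 0,"az": 0},{"hand": 45,"x": -0.074,"y": 0,"z": 0.0515,"ax": 0,"ay": 0,"az": 0},{"hand": 45,"x": -0.0765,"y": 0,"z": 0.0525,"ax": 0,"ay": 0,"az": 0},{"hand": 45,"x": -0.0765,"y": 0,"z": 0.0525,"ax": 0,"ay": 0,"az": 0}], "newtons": 15}}

```text
t: 18.42
tool_pos: [0.4448, -0.2997, 0.1239]
orientation: [-2.714, -0.217, -1.417]
force: [-0.4, -0.3, -0.8]
opening: 0.0499
gripper_force: 15.0
```

Run:
```python
from h import *
c=[.5797,-.278]
pg(c,.026,9,55,0); print(read_state()['force'])
```

```text
xyz [-0.0018 -0.0004  0.001 ] a [-0.    -0.002  0.002] TCP [ 0.445 -0.299  0.122] t 18.43
[-0.43373642 -0.3200278  -0.8258181 ]
```

Call:
{"method": "carry_out", "body": {"targets": [{"hand": 45,"x": -0.002,"y": 0,"z": 0.002,"ax": 0,"ay": 0,"az": 0},{"hand": 45,"x": -0.002,"y": 0,"z": 0.002,"ax": 0,"ay": 0,"az": 0},{"hand": 80,"x": -0.002,"y": 0,"z": 0.002,"ax": 0,"ay": 0,"az": 0},{"hand": 80,"x": -0.002,"y": 0,"z": 0.002,"ax": 0,"ay": 0,"az": 0},{"hand": 80,"x": -0.002,"y": 0,"z": 0.002,"ax": 0,"ay": 0,"az": 0},{"hand": 80,"x": -0.002,"y": 0,"z": 0,"ax": 0,"ay": 0,"az": 0},{"hand": 80,"x": 0.0,"y": 0,"z": -0.05,"ax": 0,"ay": 0,"az": 0},{"hand": 80,"x": 0,"y": 0,"z": -0.1,"ax": 0,"ay": 0,"az": 0}], "newtons": 15}}

```text
t: 19.42
tool_pos: [0.3619, -0.3113, 0.1795]
orientation: [-2.713, -0.214, -1.412]
force: [-0.5, -0.4, 1.0]
opening: 0.0744
gripper_force: 0.0
```

Run:
```python
from h import *
s=read_state();print(s['force'],s['opening'])
pots(.042,.056)
c=[.587,-.277]
cm=pg(c,.15,9,10,0)
cm=pg(c,.03,9,-35,.12,cmd=cm)
```

```text
[-0.51843055 -0.44174043  1.03520832] 0.07438547731274164
373 [375. 214.] [ 0.5886 -0.2791  0.0492] (array([ 588.8, -279.3]), array([51.7, 50.7]), 8.9)
333 [127. 209.] [ 0.4633 -0.3984  0.051 ] (array([ 461.2, -398.7]), array([50.7, 54.3]), 87.0)
356 [183. 238.] [ 0.5883 -0.2758  0.0497] (array([ 587.8, -275.3]), array([54.2, 50.3]), 10.6)
xyz [ 0.223  -0.0008  0.088 ] a [ 0.004 -0.787 -0.   ] TCP [ 0.558 -0.282  0.314] t 19.52
xyz [ 0.1821 -0.      0.0822] a [-0.    -0.785 -0.   ] TCP [ 0.75  -0.251  0.265] t 19.52
```

Call:
{"method": "carry_out", "body": {"targets": [{"hand": 80,"x": 0.05,"y": 0,"z": -0.035,"ax": 0,"ay": 0,"az": 0},{"hand": 80,"x": 0.1,"y": 0,"z": -0.05,"ax": 0,"ay": -0.19,"az": 0},{"hand": 80,"x": 0.145,"y": 0,"z": -0.03,"ax": 0,"ay": -0.38,"az": 0},{"hand": 80,"x": 0.185,"y": 0,"z": 0.02,"ax": 0,"ay": -0.57,"az": 0},{"hand": 80,"x": 0.223,"y": 0,"z": 0.07,"ax": 0,"ay": -0.75,"az": 0},{"hand": 80,"x": 0.223,"y": 0,"z": 0.088,"ax": 0,"ay": -0.787,"az": 0},{"hand": 80,"x": 0.223,"y": 0,"z": 0.088,"ax": 0,"ay": -0.787,"az": 0},{"hand": 80,"x": 0.223,"y": 0,"z": 0.088,"ax": 0,"ay": -0.787,"az": 0}], "newtons": 15}}

```text
t: 20.52
tool_pos: [0.5597, -0.2805, 0.3113]
orientation: [-3.105, -0.246, -0.272]
force: [-0.4, -0.4, 1.2]
opening: 0.0745
gripper_force: 0.0
```

Run:
```python
from h import *
s=read_state();print(s['force'],s['q'])
c=[.588,-.2775]
cm=pg(c,.03,9,-35,.12)
cm=pg(c,.03,9,-35,0,cmd=cm)
```

```text
[-0.36525963 -0.38082917  1.2235845 ] [-0.58285981  0.19246524  1.59788176  0.12613199  1.22521375  0.79456785]
xyz [0.1821 0.0017 0.0791] a [-0.001 -0.786  0.001] TCP [ 0.751 -0.252  0.265] t 20.52
xyz [0.   0.   0.12] a [0. 0. 0.] TCP [ 0.683 -0.263  0.167] t 20.52
```

Call:
{"method": "carry_out", "body": {"targets": [{"hand": 80,"x": 0.05,"y": 0.002,"z": 0.0,"ax": 0,"ay": -0.19,"az": 0},{"hand": 80,"x": 0.1,"y": 0.002,"z": 0.01,"ax": 0,"ay": -0.38,"az": 0},{"hand": 80,"x": 0.145,"y": 0.002,"z": 0.04,"ax": 0,"ay": -0.57,"az": 0},{"hand": 80,"x": 0.182,"y": 0.002,"z": 0.079,"ax": 0,"ay": -0.75,"az": 0},{"hand": 80,"x": 0.182,"y": 0.002,"z": 0.079,"ax": 0,"ay": -0.786,"az": 0},{"hand": 80,"x": 0.182,"y": 0.002,"z": 0.079,"ax": 0,"ay": -0.786,"az": 0},{"hand": 80,"x": 0.182,"y": 0.002,"z": 0.079,"ax": 0,"ay": -0.786,"az": 0}], "newtons": 15}}

```text
t: 21.4
tool_pos: [0.7506, -0.254, 0.2677]
orientation: [2.945, 0.231, -0.923]
force: [0.1, 0.5, 0.6]
opening: 0.0742
gripper_force: 0.0
```

Run:
```python
from h import *
s=read_state();print(s['force'],s['q'])
c=[.588,-.2775]
cm=pg(c,.03,9,-35,0.006)
pots()
```

```text
[0.1224689  0.48372103 0.56823002] [-0.32674776  1.13407572  0.41465289 -0.3169275   2.12149751  0.99392538]
xyz [ 0.0014 -0.0022  0.116 ] a [ 0.    -0.003 -0.   ] TCP [ 0.686 -0.262  0.172] t 21.4
376 [422. 262.] [ 0.4631 -0.4015  0.0513] (array([ 463.3, -402.1]), array([51.8, 50.1]), 85.2)
275 [366. 284.] [ 0.4039 -0.2539  0.0513] (array([ 404.6, -253.5]), array([39.4, 49.3]), 77.1)
213 [174. 175.] [ 0.4042 -0.253   0.0514] (array([ 403.1, -252.4]), array([34.3, 52.2]), 77.1)
346 [127. 209.] [ 0.4631 -0.3982  0.0512] (array([ 462.3, -398.8]), array([52. , 52.5]), 86.4)
```

Call:
{"method": "carry_out", "body": {"targets": [{"hand": 80,"x": 0.0015,"y": -0.002,"z": 0.05,"ax": 0,"ay": 0,"az": 0},{"hand": 80,"x": 0.0015,"y": -0.002,"z": 0.095,"ax": 0,"ay": 0,"az": 0},{"hand": 80,"x": 0.0015,"y": -0.002,"z": 0.116,"ax": 0,"ay": 0,"az": 0},{"hand": 45,"x": 0.0015,"y": -0.002,"z": 0.116,"ax": 0,"ay": 0,"az": 0},{"hand": 45,"x": 0.0015,"y": -0.002,"z": 0.116,"ax": 0,"ay": 0,"az": 0},{"hand": 45,"x": 0.0015,"y": -0.002,"z": 0.116,"ax": 0,"ay": 0,"az": 0},{"hand": 45,"x": 0.0015,"y": -0.002,"z": 0.116,"ax": 0,"ay": 0,"az": 0},{"hand": 45,"x": 0.0015,"y": -0.002,"z": 0.116,"ax": 0,"ay": 0,"az": 0}], "newtons": 15}}

```text
t: 22.5
tool_pos: [0.6878, -0.2609, 0.1738]
orientation: [2.942, 0.232, -0.922]
force: [1.2, 0.8, 7.7]
opening: 0.05
gripper_force: 15.0
```

Run:
```python
from h import *
s=read_state();print(s['force'],s['opening'],s['gripper_force'])
c=[.588,-.2775]
cm=pg(c,.03,9,-35,0.006)
cm=pg(c,.15,9,-35,0)
t=tr(.07,-.10,0)[:2];print(t)
cm=pg(t,.15,6.6,10,0,cmd=cm)
cm=pg(t,.15,6.6,55,0,cmd=cm)
```

```text
[1.16860939 0.8394845  7.71246935] 0.050002640512432056 15.00064104795456
xyz [-0.0004  0.0008  0.0028] a [ 0.003 -0.003 -0.001] TCP [ 0.686 -0.262  0.172] t 22.5
xyz [-0.069   0.0011 -0.0897] a [ 0.003 -0.003 -0.001] TCP [ 0.683 -0.263  0.287] t 22.5
[ 0.64852981 -0.10629168]
xyz [-0.0472 -0.1608 -0.0008] a [0.009 0.785 0.042] TCP [ 0.62  -0.11   0.314] t 22.5
xyz [-0.1181 -0.      0.0489] a [-0.     0.785 -0.   ] TCP [ 0.513 -0.122  0.246] t 22.5
```

Call:
{"method": "carry_out", "body": {"targets": [{"hand": 45,"x": -0.02,"y": 0,"z": -0.028,"ax": 0,"ay": 0,"az": 0},{"hand": 45,"x": -0.045,"y": 0,"z": -0.06,"ax": 0,"ay": 0,"az": 0},{"hand": 45,"x": -0.069,"y": 0,"z": -0.09,"ax": 0,"ay": 0,"az": 0},{"hand": 45,"x": -0.069,"y": 0,"z": -0.09,"ax": 0,"ay": 0,"az": 0}], "newtons": 15}}

```text
t: 23.0
tool_pos: [0.6832, -0.2617, 0.2901]
orientation: [2.942, 0.231, -0.914]
force: [-0.6, -0.1, -0.9]
opening: 0.0501
gripper_force: 15.0
```

Run:
```python
from h import *
s=read_state();print(s['force'],s['opening'],s['gripper_force'])
t=tr(.07,-.10,0)[:2]
cm=pg(t,.15,6.6,10,0)
cm=pg(t,.15,6.6,55,0,cmd=cm)
```

```text
[-0.59611358 -0.12134235 -0.90004283] 0.050057607054131655 14.999927133321762
xyz [-0.0462 -0.1601  0.0012] a [0.015 0.777 0.042] TCP [ 0.62  -0.11   0.314] t 23.0
xyz [-0.1181 -0.      0.0489] a [-0.     0.785 -0.   ] TCP [ 0.513 -0.122  0.246] t 23.0
```

Call:
{"method": "carry_out", "body": {"targets": [{"hand": 45,"x": -0.011,"y": -0.04,"z": 0,"ax": 0.004,"ay": 0.19,"az": 0.01},{"hand": 45,"x": -0.022,"y": -0.08,"z": 0,"ax": 0.008,"ay": 0.38,"az": 0.02},{"hand": 45,"x": -0.034,"y": -0.12,"z": 0,"ax": 0.012,"ay": 0.57,"az": 0.03},{"hand": 45,"x": -0.046,"y": -0.16,"z": 0.001,"ax": 0.015,"ay": 0.75,"az": 0.042},{"hand": 45,"x": -0.046,"y": -0.16,"z": 0.001,"ax": 0.015,"ay": 0.777,"az": 0.042},{"hand": 45,"x": -0.046,"y": -0.16,"z": 0.001,"ax": 0.015,"ay": 0.777,"az": 0.042},{"hand": 45,"x": -0.046,"y": -0.16,"z": 0.001,"ax": 0.015,"ay": 0.777,"az": 0.042}], "newtons": 15}}

```text
t: 23.88
tool_pos: [0.6198, -0.1104, 0.3097]
orientation: [-3.112, -0.177, -0.257]
force: [0.6, -0.1, -0.5]
opening: 0.0501
gripper_force: 15.0
```

Call:
{"method": "carry_out", "body": {"targets": [{"hand": 45,"x": -0.029,"y": 0,"z": 0.007,"ax": 0,"ay": 0.19,"az": 0},{"hand": 45,"x": -0.06,"y": 0,"z": 0.018,"ax": 0,"ay": 0.38,"az": 0},{"hand": 45,"x": -0.09,"y": 0,"z": 0.033,"ax": 0,"ay": 0.57,"az": 0},{"hand": 45,"x": -0.118,"y": 0,"z": 0.049,"ax": 0,"ay": 0.785,"az": 0},{"hand": 45,"x": -0.118,"y": 0,"z": 0.049,"ax": 0,"ay": 0.785,"az": 0},{"hand": 45,"x": -0.118,"y": 0,"z": 0.049,"ax": 0,"ay": 0.785,"az": 0},{"hand": 45,"x": -0.118,"y": 0,"z": 0.049,"ax": 0,"ay": 0.785,"az": 0}], "newtons": 15}}

```text
t: 24.75
tool_pos: [0.5116, -0.1225, 0.2416]
orientation: [-2.74, -0.153, -1.408]
force: [-0.6, 0.4, -1.8]
opening: 0.05
gripper_force: 15.0
```

```bash
cat >> h.py <<'E'
def held(c,zmin,r=.045):
    """rim height and footprint of the mouth-up pot near c, from the scene camera"""
    im,d,p=shot('scene');P=cloud(d,p); L=P-np.array([c[0],c[1],0])
    a=L@tx;b=L@ty;Z=P[...,2]; m=(a>-.035)&(a<r)&(abs(b)<.035)&(Z>zmin)
    q=np.stack([a,b,Z],-1)[m]
    for lo in np.arange(-.035,r,.01):
        k=(q[:,0]>=lo)&(q[:,0]<lo+.01)
        if k.any(): print(round(lo,3),k.sum(),np.percentile(q[k,2],[2,50,98]).round(4))
E
python3 - <<'E'
from h import *
s=read_state();print(s['force'],s['opening'],s['q'])
t=tr(.07,-.10,0)[:2]
cm=pg(t,.15,6.6,55,0)
cm=pg(t,.032,6.6,55,0)
held(t,.09)
shot('scene','p3.png')
E
```

```text
[-0.5909716   0.42379092 -1.77283033] 0.05001086626384112 [-0.50934308 -0.19036877  2.27937273  1.21169984  0.53507062  0.01886812]
xyz [ 0.004  -0.0004 -0.0016] a [-0.002  0.01  -0.005] TCP [ 0.513 -0.122  0.246] t 24.75
xyz [-0.0919  0.0003  0.0671] a [-0.002  0.01  -0.005] TCP [ 0.513 -0.122  0.128] t 24.75
-0.035 42 [0.1675 0.1747 0.1851]
-0.025 46 [0.1599 0.167  0.1735]
-0.015 202 [0.1137 0.1464 0.1677]
-0.005 121 [0.1124 0.1205 0.1663]
0.005 115 [0.1127 0.1189 0.1648]
0.015 45 [0.1129 0.1412 0.1663]
0.025 132 [0.1128 0.1475 0.1665]
0.035 11 [0.1263 0.1583 0.168 ]
```

View pics/p3.png

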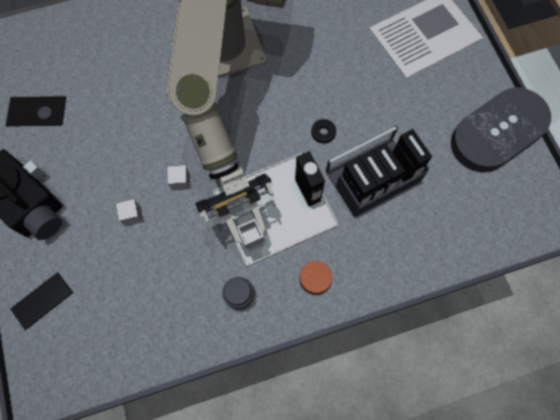

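The pot is held mouth-up over the tray, with the mouth at (250,230). I lower it.

Call:
{"method": "carry_out", "body": {"targets": [{"hand": 45,"x": -0.03,"y": 0,"z": 0.021,"ax": 0,"ay": 0,"az": 0},{"hand": 45,"x": -0.06,"y": 0,"z": 0.042,"ax": 0,"ay": 0,"az": 0},{"hand": 45,"x": -0.075,"y": 0,"z": 0.0525,"ax": 0,"ay": 0,"az": 0},{"hand": 45,"x": -0.082,"y": 0,"z": 0.0575,"ax": 0,"ay": 0,"az": 0},{"hand": 45,"x": -0.082,"y": 0,"z": 0.0575,"ax": 0,"ay": 0,"az": 0},{"hand": 45,"x": -0.082,"y": 0,"z": 0.0575,"ax": 0,"ay": 0,"az": 0}], "newtons": 15}}

```text
t: 25.6
tool_pos: [0.5109, -0.1214, 0.1422]
orientation: [-2.739, -0.155, -1.411]
force: [-0.1, -0.7, -0.9]
opening: 0.0498
gripper_force: 15.0
```

Run:
```python
from h import *
s=read_state();print(s['force'],s['opening'],s['tool_pos'][2]-.167*np.cos(np.deg2rad(55)))
held(tr(.07,-.10,0)[:2],.002)
```

```text
[-0.11827266 -0.73444228 -0.91878698] 0.049826804980013455 0.0464567517350087
-0.035 44 [0.0036 0.0732 0.083 ]
-0.025 40 [0.0598 0.0672 0.0743]
-0.015 179 [0.0124 0.0473 0.0688]
-0.005 101 [0.0128 0.0211 0.0666]
0.005 115 [0.0027 0.0196 0.0672]
0.015 53 [0.0035 0.0186 0.0687]
0.025 157 [0.0023 0.0401 0.0678]
0.035 66 [0.0021 0.0048 0.0093]
```

Call:
{"method": "carry_out", "body": {"targets": [{"hand": 45,"x": -0.004,"y": 0,"z": 0.003,"ax": 0,"ay": 0,"az": 0},{"hand": 45,"x": -0.006,"y": 0,"z": 0.004,"ax": 0,"ay": 0,"az": 0},{"hand": 45,"x": -0.006,"y": 0,"z": 0.004,"ax": 0,"ay": 0,"az": 0}], "newtons": 15}}

```text
t: 26.02
tool_pos: [0.5098, -0.121, 0.1341]
orientation: [-2.74, -0.154, -1.409]
force: [-0.1, -0.8, -1.0]
opening: 0.0498
gripper_force: 15.0
```

Run:
```python
from h import *
s=read_state();print(s['force'],s['opening'],s['tool_pos'][2]-.167*np.cos(np.deg2rad(55)))
held(tr(.07,-.10,0)[:2],.002)
```

```text
[-0.05844705 -0.75495805 -0.9817371 ] 0.04981877069456424 0.03830107790062216
-0.035 50 [0.0029 0.0627 0.0727]
-0.025 49 [0.0521 0.0577 0.0661]
-0.015 175 [0.0048 0.0368 0.0594]
-0.005 96 [0.0056 0.0153 0.0594]
0.005 110 [0.0035 0.0112 0.0572]
0.015 48 [0.0024 0.01   0.0587]
0.025 147 [0.0025 0.0318 0.0596]
0.035 67 [0.0022 0.0055 0.0098]
```

Call:
{"method": "carry_out", "body": {"targets": [{"hand": 45,"x": -0.002,"y": 0,"z": 0.001,"ax": 0,"ay": 0,"az": 0},{"hand": 45,"x": -0.003,"y": 0,"z": 0.002,"ax": 0,"ay": 0,"az": 0},{"hand": 45,"x": -0.003,"y": 0,"z": 0.002,"ax": 0,"ay": 0,"az": 0},{"hand": 45,"x": -0.003,"y": 0,"z": 0.002,"ax": 0,"ay": 0,"az": 0}], "newtons": 15}}

```text
t: 26.58
tool_pos: [0.5111, -0.1214, 0.1326]
orientation: [-2.737, -0.156, -1.415]
force: [-2.0, 1.4, 8.5]
opening: 0.05
gripper_force: 15.0
```

Call:
{"method": "carry_out", "body": {"targets": [{"hand": 70,"x": 0,"y": 0,"z": 0,"ax": 0,"ay": 0,"az": 0},{"hand": 70,"x": 0,"y": 0,"z": 0,"ax": 0,"ay": 0,"az": 0},{"hand": 70,"x": 0,"y": 0,"z": 0,"ax": 0,"ay": 0,"az": 0},{"hand": 70,"x": 0,"y": 0,"z": -0.02,"ax": 0,"ay": 0,"az": 0},{"hand": 70,"x": 0,"y": 0,"z": -0.07,"ax": 0,"ay": 0,"az": 0},{"hand": 80,"x": 0.03,"y": 0,"z": -0.12,"ax": 0,"ay": 0,"az": 0},{"hand": 80,"x": 0.08,"y": 0,"z": -0.14,"ax": 0,"ay": 0,"az": 0}], "newtons": 15}}

```text
t: 27.45
tool_pos: [0.4406, -0.1293, 0.2754]
orientation: [-2.743, -0.148, -1.402]
force: [1.7, -0.3, 0.7]
opening: 0.0738
gripper_force: 0.0
```

Run:
```python
from h import *
s=read_state();print(s['force'],s['opening'],s['q'])
im,d,p=shot('top');P=cloud(d,p);L=P-TR;a=L@tx;b=L@ty;Z=P[...,2]
m=(abs(a-.07)<.05)&(abs(b+.1)<.05)&(Z>.045)&(Z<.07);q=np.stack([a,b,Z],-1)[m];print(rect(q[:,:2]),np.median(q[:,2]))
pots()
c=[.4055,-.2463]
cm=pg(c,.2,-13,10,0)
cm=pg(c,.034,-13,-35,.12,cmd=cm)
```

```text
[ 1.72155412 -0.29346613  0.72795066] 0.07384987791660769 [-0.63489304 -0.50037987  2.43505538  1.02541558  0.70527302  0.18117042]
(array([  80.5, -100.8]), array([51.2, 50.7]), 0.9) 0.05458894227094513
373 [422. 262.] [ 0.4634 -0.4016  0.0512] (array([ 463.2, -402.5]), array([53.6, 50. ]), 85.8)
345 [365. 283.] [ 0.4067 -0.2495  0.0515] (array([ 405.7, -248.1]), array([50.4, 49.3]), 77.3)
279 [176. 174.] [ 0.4038 -0.247   0.0517] (array([ 405. , -244.6]), array([50., 53.]), 76.5)
350 [127. 209.] [ 0.4633 -0.3977  0.0517] (array([ 462.6, -398.3]), array([51.9, 52.3]), 85.1)
xyz [ 0.0216  0.101  -0.1118] a [-0.186 -0.776  0.296] TCP [ 0.377 -0.24   0.364] t 27.6
xyz [0.1741 0.     0.1275] a [ 0.    -0.785  0.   ] TCP [ 0.566 -0.283  0.269] t 27.6
```

Run:
```python
from h import *
cm=pg([.5,-.25],.19,-13,-15,0)
cm=pg([.4055,-.2464],.034,-13,-35,.12,cmd=cm)
```

```text
xyz [0.1037 0.1396 0.0279] a [-0.122 -1.207  0.342] TCP [ 0.542 -0.26   0.351] t 27.6
xyz [0.0488 0.0178 0.072 ] a [ 0.    -0.349  0.   ] TCP [ 0.566 -0.283  0.269] t 27.6
```

Call:
{"method": "carry_out", "body": {"targets": [{"hand": 80,"x": 0.04,"y": 0.02,"z": -0.02,"ax": -0.02,"ay": -0.17,"az": 0.05},{"hand": 80,"x": 0.06,"y": 0.05,"z": -0.02,"ax": -0.04,"ay": -0.35,"az": 0.1},{"hand": 80,"x": 0.08,"y": 0.08,"z": -0.01,"ax": -0.06,"ay": -0.53,"az": 0.15},{"hand": 80,"x": 0.09,"y": 0.11,"z": 0,"ax": -0.08,"ay": -0.7,"az": 0.2},{"hand": 80,"x": 0.1,"y": 0.14,"z": 0.015,"ax": -0.09,"ay": -0.87,"az": 0.25},{"hand": 80,"x": 0.1037,"y": 0.14,"z": 0.028,"ax": -0.11,"ay": -1.05,"az": 0.3},{"hand": 80,"x": 0.1037,"y": 0.14,"z": 0.028,"ax": -0.122,"ay": -1.207,"az": 0.342},{"hand": 80,"x": 0.1037,"y": 0.14,"z": 0.028,"ax": -0.122,"ay": -1.207,"az": 0.342}], "newtons": 15}}

```text
t: 28.6
tool_pos: [0.5422, -0.2589, 0.341]
orientation: [-3.056, 0.342, 0.423]
force: [0.3, 0.3, 0.2]
opening: 0.0743
gripper_force: 0.0
```

Run:
```python
from h import *
print(read_state()['q'])
cm=pg([.4055,-.2464],.034,-13,-35,.12)
```

```text
[-0.50853825  0.30896006  1.41367012 -0.07031316  1.68558546  1.28662876]
xyz [0.0471 0.0192 0.0613] a [-0.005 -0.335  0.006] TCP [ 0.566 -0.283  0.269] t 28.6
```

Call:
{"method": "carry_out", "body": {"targets": [{"hand": 80,"x": 0.0471,"y": 0.019,"z": 0.02,"ax": 0,"ay": -0.17,"az": 0},{"hand": 80,"x": 0.0471,"y": 0.019,"z": 0.061,"ax": 0,"ay": -0.335,"az": 0.006},{"hand": 80,"x": 0.0471,"y": 0.019,"z": 0.061,"ax": 0,"ay": -0.335,"az": 0.006},{"hand": 80,"x": 0.0471,"y": 0.019,"z": 0.061,"ax": 0,"ay": -0.335,"az": 0.006}], "newtons": 15}}

```text
t: 29.1
tool_pos: [0.5659, -0.2843, 0.2745]
orientation: [-2.917, 0.338, 0.9]
force: [-0.4, 0.0, 0.6]
opening: 0.0745
gripper_force: 0.0
```

Run:
```python
from h import *
cm=pg([.4055,-.2464],.034,-13,-35,.0)
```

```text
xyz [ 0.0015 -0.0003  0.1246] a [-0.004 -0.012 -0.002] TCP [ 0.499 -0.268  0.171] t 29.1
```

Call:
{"method": "carry_out", "body": {"targets": [{"hand": 80,"x": 0.001,"y": 0,"z": 0.05,"ax": 0,"ay": -0.01,"az": 0},{"hand": 80,"x": 0.001,"y": 0,"z": 0.1,"ax": 0,"ay": -0.01,"az": 0},{"hand": 80,"x": 0.001,"y": 0,"z": 0.124,"ax": 0,"ay": -0.01,"az": 0},{"hand": 45,"x": 0.001,"y": 0,"z": 0.124,"ax": 0,"ay": -0.01,"az": 0},{"hand": 45,"x": 0.001,"y": 0,"z": 0.124,"ax": 0,"ay": -0.01,"az": 0},{"hand": 45,"x": 0.001,"y": 0,"z": 0.124,"ax": 0,"ay": -0.01,"az": 0},{"hand": 45,"x": 0.001,"y": 0,"z": 0.124,"ax": 0,"ay": -0.01,"az": 0},{"hand": 45,"x": 0.001,"y": 0,"z": 0.124,"ax": 0,"ay": -0.01,"az": 0}], "newtons": 15}}

```text
t: 30.1
tool_pos: [0.4996, -0.2687, 0.1733]
orientation: [-2.912, 0.339, 0.918]
force: [1.8, -0.5, 8.4]
opening: 0.05
gripper_force: 15.0
```

Run:
```python
from h import *
s=read_state();print(s['force'],s['opening'],s['gripper_force'])
pg([.4055,-.2464],.034,-13,-35,.0)
cm=pg([.4055,-.2464],.14,-13,-35,.0)
cm=pg([.58,-.28],.14,9,10,.0,cmd=cm)
```

```text
[ 1.84263613 -0.52012724  8.42330352] 0.050046329317178645 15.00072207301855
xyz [ 0.0007 -0.0006  0.0025] a [-0.003 -0.    -0.004] TCP [ 0.499 -0.268  0.171] t 30.1
xyz [-0.0601 -0.0006 -0.0843] a [-0.003 -0.    -0.004] TCP [ 0.499 -0.268  0.277] t 30.1
xyz [ 0.0291  0.0043 -0.0542] a [-0.085  0.776 -0.385] TCP [ 0.551 -0.285  0.304] t 30.1
```

Call:
{"method": "carry_out", "body": {"targets": [{"hand": 45,"x": -0.02,"y": 0,"z": -0.028,"ax": 0,"ay": 0,"az": 0},{"hand": 45,"x": -0.04,"y": 0,"z": -0.056,"ax": 0,"ay": 0,"az": 0},{"hand": 45,"x": -0.06,"y": 0,"z": -0.084,"ax": 0,"ay": 0,"az": 0},{"hand": 45,"x": -0.06,"y": 0,"z": -0.084,"ax": 0,"ay": 0,"az": 0}], "newtons": 15}}

```text
t: 30.6
tool_pos: [0.4989, -0.2688, 0.2781]
orientation: [-2.914, 0.339, 0.914]
force: [0.4, -0.0, -0.6]
opening: 0.0499
gripper_force: 15.0
```

Run:
```python
from h import *
s=read_state();print(s['force'],s['opening'],s['gripper_force'])
cm=pg([.58,-.28],.14,9,10,.0)
cm=pg([.58,-.28],.14,9,55,.0,cmd=cm)
```

```text
[ 0.35566047 -0.04469748 -0.64680479] 0.049869346929161396 14.999832697212696
xyz [ 0.0298  0.0033 -0.0528] a [-0.085  0.772 -0.39 ] TCP [ 0.551 -0.285  0.304] t 30.6
xyz [-0.1181  0.      0.0489] a [0.    0.785 0.   ] TCP [ 0.445 -0.301  0.236] t 30.6
```

Call:
{"method": "carry_out", "body": {"targets": [{"hand": 45,"x": 0.008,"y": 0,"z": -0.015,"ax": -0.02,"ay": 0.16,"az": -0.08},{"hand": 45,"x": 0.015,"y": 0.001,"z": -0.03,"ax": -0.04,"ay": 0.32,"az": -0.16},{"hand": 45,"x": 0.022,"y": 0.002,"z": -0.04,"ax": -0.06,"ay": 0.48,"az": -0.24},{"hand": 45,"x": 0.03,"y": 0.003,"z": -0.053,"ax": -0.075,"ay": 0.64,"az": -0.32},{"hand": 45,"x": 0.03,"y": 0.003,"z": -0.053,"ax": -0.085,"ay": 0.772,"az": -0.39},{"hand": 45,"x": 0.03,"y": 0.003,"z": -0.053,"ax": -0.085,"ay": 0.772,"az": -0.39},{"hand": 45,"x": 0.03,"y": 0.003,"z": -0.053,"ax": -0.085,"ay": 0.772,"az": -0.39}], "newtons": 15}}

```text
t: 31.48
tool_pos: [0.5499, -0.2836, 0.2992]
orientation: [-3.103, -0.241, -0.255]
force: [-0.2, 0.0, -0.2]
opening: 0.05
gripper_force: 15.0
```

Call:
{"method": "carry_out", "body": {"targets": [{"hand": 45,"x": -0.029,"y": 0,"z": 0.007,"ax": 0,"ay": 0.19,"az": 0},{"hand": 45,"x": -0.06,"y": 0,"z": 0.018,"ax": 0,"ay": 0.38,"az": 0},{"hand": 45,"x": -0.09,"y": 0,"z": 0.033,"ax": 0,"ay": 0.57,"az": 0},{"hand": 45,"x": -0.118,"y": 0,"z": 0.049,"ax": 0,"ay": 0.785,"az": 0},{"hand": 45,"x": -0.118,"y": 0,"z": 0.049,"ax": 0,"ay": 0.785,"az": 0},{"hand": 45,"x": -0.118,"y": 0,"z": 0.049,"ax": 0,"ay": 0.785,"az": 0},{"hand": 45,"x": -0.118,"y": 0,"z": 0.049,"ax": 0,"ay": 0.785,"az": 0}], "newtons": 15}}

```text
t: 32.35
tool_pos: [0.444, -0.3004, 0.2322]
orientation: [-2.718, -0.212, -1.399]
force: [0.1, 0.6, -1.0]
opening: 0.05
gripper_force: 15.0
```

Run:
```python
from h import *
s=read_state();print(s['force'],s['opening'],s['q'])
c=[.58,-.28]
cm=pg(c,.03,9,55,0)
im,d,p=shot('scene');P=cloud(d,p)
m=(abs(P[...,0]-c[0])<.05)&(abs(P[...,1]-c[1])<.04)&(P[...,2]>.09)
a=np.deg2rad(9);f=np.array([np.cos(a),np.sin(a)]);L=(P[m][:,:2]-c)@f
for lo in np.arange(-.02,.05,.01):
    k=(L>=lo)&(L<lo+.01)
    if k.any(): print(lo.round(3),k.sum(),np.percentile(P[m][k,2],[5,50,95]).round(4))
print(s['tool_pos'][2]-.167*np.cos(np.deg2rad(55)))
```

```text
[ 0.09402492  0.55555825 -1.01289029] 0.049995495009307285 [-0.9603795  -0.01302071  2.13862257  1.17357366  0.92016971 -0.26708633]
xyz [-0.0862  0.0017  0.0624] a [-0.004  0.009 -0.003] TCP [ 0.445 -0.301  0.126] t 32.35
-0.02 115 [0.1507 0.157  0.1613]
-0.01 128 [0.1453 0.1563 0.161 ]
0.0 134 [0.1392 0.156  0.1615]
0.01 116 [0.1317 0.1567 0.1614]
0.02 138 [0.1091 0.1547 0.1608]
0.03 110 [0.1086 0.1456 0.1608]
0.136378640867041
```

Call:
{"method": "carry_out", "body": {"targets": [{"hand": 45,"x": -0.03,"y": 0,"z": 0.021,"ax": 0,"ay": 0,"az": 0},{"hand": 45,"x": -0.06,"y": 0,"z": 0.042,"ax": 0,"ay": 0,"az": 0},{"hand": 45,"x": -0.08,"y": 0,"z": 0.056,"ax": 0,"ay": 0,"az": 0},{"hand": 45,"x": -0.0885,"y": 0,"z": 0.062,"ax": 0,"ay": 0,"az": 0},{"hand": 45,"x": -0.0885,"y": 0,"z": 0.062,"ax": 0,"ay": 0,"az": 0},{"hand": 45,"x": -0.0885,"y": 0,"z": 0.062,"ax": 0,"ay": 0,"az": 0}], "newtons": 15}}

```text
t: 33.15
tool_pos: [0.4432, -0.3003, 0.1247]
orientation: [-2.718, -0.213, -1.403]
force: [-0.7, -0.5, 0.5]
opening: 0.05
gripper_force: 15.0
```

Call:
{"method": "carry_out", "body": {"targets": [{"hand": 45,"x": -0.002,"y": 0,"z": 0.0015,"ax": 0,"ay": 0,"az": 0},{"hand": 45,"x": -0.002,"y": 0,"z": 0.0015,"ax": 0,"ay": 0,"az": 0},{"hand": 45,"x": -0.002,"y": 0,"z": 0.0015,"ax": 0,"ay": 0,"az": 0}], "newtons": 15}}

```text
t: 33.52
tool_pos: [0.4432, -0.3004, 0.1223]
orientation: [-2.717, -0.212, -1.405]
force: [1.5, 0.4, 6.3]
opening: 0.0501
gripper_force: 15.0
```

Contact. I release, retract and go over to the inward tilt, as for the first pot.

Call:
{"method": "carry_out", "body": {"targets": [{"hand": 80,"x": 0,"y": 0,"z": 0,"ax": 0,"ay": 0,"az": 0},{"hand": 80,"x": 0,"y": 0,"z": 0,"ax": 0,"ay": 0,"az": 0},{"hand": 80,"x": 0,"y": 0,"z": 0,"ax": 0,"ay": 0,"az": 0},{"hand": 80,"x": 0,"y": 0,"z": -0.02,"ax": 0,"ay": 0,"az": 0},{"hand": 80,"x": 0,"y": 0,"z": -0.06,"ax": 0,"ay": 0,"az": 0},{"hand": 80,"x": 0,"y": 0,"z": -0.1,"ax": 0,"ay": 0,"az": 0}], "newtons": 15}}

```text
t: 34.28
tool_pos: [0.3612, -0.3125, 0.1793]
orientation: [-2.717, -0.211, -1.4]
force: [0.0, 0.1, 0.7]
opening: 0.0744
gripper_force: 0.0
```

Call:
{"method": "carry_out", "body": {"targets": [{"hand": 80,"x": 0.05,"y": 0,"z": -0.035,"ax": 0,"ay": 0,"az": 0},{"hand": 80,"x": 0.1,"y": 0,"z": -0.05,"ax": 0,"ay": -0.19,"az": 0},{"hand": 80,"x": 0.145,"y": 0,"z": -0.03,"ax": 0,"ay": -0.38,"az": 0},{"hand": 80,"x": 0.185,"y": 0,"z": 0.02,"ax": 0,"ay": -0.57,"az": 0},{"hand": 80,"x": 0.223,"y": 0,"z": 0.07,"ax": 0,"ay": -0.75,"az": 0},{"hand": 80,"x": 0.223,"y": 0,"z": 0.088,"ax": 0,"ay": -0.787,"az": 0},{"hand": 80,"x": 0.223,"y": 0,"z": 0.088,"ax": 0,"ay": -0.787,"az": 0},{"hand": 80,"x": 0.223,"y": 0,"z": 0.088,"ax": 0,"ay": -0.787,"az": 0}], "newtons": 15}}

```text
t: 35.28
tool_pos: [0.5598, -0.2821, 0.3093]
orientation: [-3.102, -0.243, -0.258]
force: [-0.5, 0.3, -0.0]
opening: 0.0741
gripper_force: 0.0
```

Run:
```python
from h import *
s=read_state();print(s['force'],s['opening'])
pots(.042,.056)
cm=pg([.588,-.278],.032,9,-35,.12)
```

```text
[-0.50582188  0.30620481 -0.02449189] 0.07410797548665357
313 [421. 262.] [ 0.4651 -0.3982  0.0511] (array([ 463.1, -402.4]), array([50.7, 49.8]), 86.1)
208 [126. 207.] [ 0.4554 -0.3994  0.0515] (array([ 461.6, -399. ]), array([51.3, 50.3]), 88.3)
353 [183. 238.] [ 0.5888 -0.2748  0.0498] (array([ 587.6, -275.2]), array([53.8, 50.1]), 10.2)
xyz [ 0.1838 -0.0003  0.0747] a [-0.005 -0.778 -0.   ] TCP [ 0.751 -0.252  0.267] t 35.38
```

Call:
{"method": "carry_out", "body": {"targets": [{"hand": 80,"x": 0.05,"y": 0,"z": 0.0,"ax": 0,"ay": -0.19,"az": 0},{"hand": 80,"x": 0.1,"y": 0,"z": 0.01,"ax": 0,"ay": -0.38,"az": 0},{"hand": 80,"x": 0.145,"y": 0,"z": 0.04,"ax": 0,"ay": -0.57,"az": 0},{"hand": 80,"x": 0.184,"y": 0,"z": 0.075,"ax": 0,"ay": -0.75,"az": 0},{"hand": 80,"x": 0.184,"y": 0,"z": 0.075,"ax": -0.005,"ay": -0.778,"az": 0},{"hand": 80,"x": 0.184,"y": 0,"z": 0.075,"ax": -0.005,"ay": -0.778,"az": 0},{"hand": 80,"x": 0.184,"y": 0,"z": 0.075,"ax": -0.005,"ay": -0.778,"az": 0}], "newtons": 15}}

```text
t: 36.25
tool_pos: [0.7515, -0.2529, 0.2677]
orientation: [2.944, 0.232, -0.924]
force: [-0.5, -0.1, 0.3]
opening: 0.0745
gripper_force: 0.0
```

Run:
```python
from h import *
cm=pg([.588,-.2775],.03,9,-35,.006)
```

```text
xyz [ 0.0006 -0.0013  0.1165] a [ 0.    -0.003  0.   ] TCP [ 0.686 -0.262  0.172] t 36.25
```

Call:
{"method": "carry_out", "body": {"targets": [{"hand": 80,"x": 0.001,"y": -0.001,"z": 0.05,"ax": 0,"ay": 0,"az": 0},{"hand": 80,"x": 0.001,"y": -0.001,"z": 0.095,"ax": 0,"ay": 0,"az": 0},{"hand": 80,"x": 0.001,"y": -0.001,"z": 0.116,"ax": 0,"ay": 0,"az": 0},{"hand": 45,"x": 0.001,"y": -0.001,"z": 0.116,"ax": 0,"ay": 0,"az": 0},{"hand": 45,"x": 0.001,"y": -0.001,"z": 0.116,"ax": 0,"ay": 0,"az": 0},{"hand": 45,"x": 0.001,"y": -0.001,"z": 0.116,"ax": 0,"ay": 0,"az": 0},{"hand": 45,"x": 0.001,"y": -0.001,"z": 0.116,"ax": 0,"ay": 0,"az": 0},{"hand": 45,"x": 0.001,"y": -0.001,"z": 0.116,"ax": 0,"ay": 0,"az": 0}], "newtons": 15}}

```text
t: 37.25
tool_pos: [0.6883, -0.2611, 0.1744]
orientation: [2.941, 0.232, -0.923]
force: [0.5, -0.3, 9.1]
opening: 0.0498
gripper_force: 15.0
```

Call:
{"method": "carry_out", "body": {"targets": [{"hand": 45,"x": -0.02,"y": 0,"z": -0.028,"ax": 0,"ay": 0,"az": 0},{"hand": 45,"x": -0.045,"y": 0,"z": -0.06,"ax": 0,"ay": 0,"az": 0},{"hand": 45,"x": -0.069,"y": 0,"z": -0.09,"ax": 0,"ay": 0,"az": 0},{"hand": 45,"x": -0.069,"y": 0,"z": -0.09,"ax": 0,"ay": 0,"az": 0}], "newtons": 15}}

```text
t: 37.75
tool_pos: [0.6838, -0.2619, 0.2903]
orientation: [2.942, 0.232, -0.915]
force: [1.3, 0.1, -0.5]
opening: 0.05
gripper_force: 15.0
```

Run:
```python
from h import *
s=read_state();print(s['force'],s['opening'],s['gripper_force'])
t=tr(.065,-.015,0)[:2];print(t)
cm=pg(t,.15,6.6,10,0)
cm=pg(t,.15,6.6,55,0,cmd=cm)
```

```text
[ 1.31714135  0.1031463  -0.46217222] 0.05002035151364564 14.999759634956717
[ 0.63379329 -0.02242968]
xyz [-0.0477 -0.2455  0.0022] a [0.014 0.778 0.042] TCP [ 0.605 -0.026  0.314] t 37.75
xyz [-0.1181  0.      0.0489] a [-0.     0.785 -0.   ] TCP [ 0.498 -0.038  0.246] t 37.75
```

Call:
{"method": "carry_out", "body": {"targets": [{"hand": 45,"x": -0.011,"y": -0.06,"z": 0,"ax": 0.004,"ay": 0.15,"az": 0.01},{"hand": 45,"x": -0.022,"y": -0.12,"z": 0,"ax": 0.008,"ay": 0.3,"az": 0.02},{"hand": 45,"x": -0.034,"y": -0.18,"z": 0,"ax": 0.012,"ay": 0.45,"az": 0.03},{"hand": 45,"x": -0.048,"y": -0.24,"z": 0.002,"ax": 0.014,"ay": 0.6,"az": 0.042},{"hand": 45,"x": -0.048,"y": -0.24,"z": 0.002,"ax": 0.014,"ay": 0.778,"az": 0.042},{"hand": 45,"x": -0.048,"y": -0.24,"z": 0.002,"ax": 0.014,"ay": 0.778,"az": 0.042},{"hand": 45,"x": -0.048,"y": -0.24,"z": 0.002,"ax": 0.014,"ay": 0.778,"az": 0.042}], "newtons": 15}}

```text
t: 38.62
tool_pos: [0.6045, -0.0315, 0.3099]
orientation: [-3.113, -0.178, -0.252]
force: [1.0, 0.1, -0.0]
opening: 0.05
gripper_force: 15.0
```

Run:
```python
from h import *
t=tr(.065,-.02,0)[:2]
print(read_state()['q'])
cm=pg(t,.15,6.6,55,0)
```

```text
[-0.15162819  0.12970222  1.6695708   0.05039603  1.18772995  1.28963207]
xyz [-0.1156 -0.0003  0.0461] a [-0.004  0.798 -0.003] TCP [ 0.498 -0.043  0.246] t 38.62
```

Call:
{"method": "carry_out", "body": {"targets": [{"hand": 45,"x": -0.029,"y": 0,"z": 0.007,"ax": 0,"ay": 0.19,"az": 0},{"hand": 45,"x": -0.06,"y": 0,"z": 0.018,"ax": 0,"ay": 0.38,"az": 0},{"hand": 45,"x": -0.09,"y": 0,"z": 0.031,"ax": 0,"ay": 0.57,"az": 0},{"hand": 45,"x": -0.116,"y": 0,"z": 0.046,"ax": -0.004,"ay": 0.798,"az": -0.003},{"hand": 45,"x": -0.116,"y": 0,"z": 0.046,"ax": -0.004,"ay": 0.798,"az": -0.003},{"hand": 45,"x": -0.116,"y": 0,"z": 0.046,"ax": -0.004,"ay": 0.798,"az": -0.003},{"hand": 45,"x": -0.116,"y": 0,"z": 0.046,"ax": -0.004,"ay": 0.798,"az": -0.003}], "newtons": 15}}

```text
t: 39.5
tool_pos: [0.4987, -0.0434, 0.2452]
orientation: [-2.733, -0.158, -1.426]
force: [0.4, -0.1, -0.4]
opening: 0.0499
gripper_force: 15.0
```

Run:
```python
from h import *
s=read_state();print(s['force'],s['q'],'grasp z',s['tool_pos'][2]-.167*np.cos(np.deg2rad(55)))
t=tr(.065,-.02,0)[:2]
cm=pg(t,.04,6.6,55,0)
held(t,.09)
```

```text
[ 0.44948565 -0.08464124 -0.35115764] [-0.3259644  -0.31722355  2.37673073  1.15137582  0.3957588   0.18680423] grasp z 0.14937256509812524
xyz [-0.0898 -0.0001  0.0624] a [-0.002 -0.002 -0.001] TCP [ 0.498 -0.043  0.136] t 39.5
-0.035 42 [0.1669 0.1814 0.1867]
-0.025 44 [0.165  0.1733 0.1831]
-0.015 190 [0.118  0.1593 0.1734]
-0.005 107 [0.1175 0.1267 0.1717]
0.005 110 [0.1181 0.1303 0.1713]
0.015 75 [0.1186 0.1466 0.1729]
0.025 41 [0.123  0.1677 0.1718]
0.035 121 [0.1204 0.147  0.1727]
```

Call:
{"method": "carry_out", "body": {"targets": [{"hand": 45,"x": -0.03,"y": 0,"z": 0.021,"ax": 0,"ay": 0,"az": 0},{"hand": 45,"x": -0.06,"y": 0,"z": 0.042,"ax": 0,"ay": 0,"az": 0},{"hand": 45,"x": -0.08,"y": 0,"z": 0.056,"ax": 0,"ay": 0,"az": 0},{"hand": 45,"x": -0.0885,"y": 0,"z": 0.062,"ax": 0,"ay": 0,"az": 0},{"hand": 45,"x": -0.0885,"y": 0,"z": 0.062,"ax": 0,"ay": 0,"az": 0},{"hand": 45,"x": -0.0885,"y": 0,"z": 0.062,"ax": 0,"ay": 0,"az": 0}], "newtons": 15}}

```text
t: 40.3
tool_pos: [0.4999, -0.0431, 0.1385]
orientation: [-2.731, -0.16, -1.431]
force: [0.3, -0.6, -1.2]
opening: 0.0496
gripper_force: 15.0
```

Run:
```python
from h import *
s=read_state();print(s['force'],s['q'],'grasp z',s['tool_pos'][2]-.167*np.cos(np.deg2rad(55)))
held(tr(.065,-.02,0)[:2],.002)
```

```text
[ 0.33176845 -0.5838591  -1.23415699] [-0.32404107  0.01008982  2.36037035  1.94283213  0.38583703 -0.661214  ] grasp z 0.04271358047912745
-0.035 74 [0.0026 0.0617 0.0797]
-0.025 34 [0.057  0.0682 0.0751]
-0.015 147 [0.0132 0.0556 0.0676]
-0.005 96 [0.0111 0.0213 0.0648]
0.005 106 [0.0042 0.0193 0.0651]
0.015 90 [0.003  0.0196 0.0655]
0.025 37 [0.0024 0.0357 0.0649]
0.035 168 [0.0024 0.0289 0.0667]
```

Call:
{"method": "carry_out", "body": {"targets": [{"hand": 45,"x": -0.003,"y": 0,"z": 0.002,"ax": 0,"ay": 0,"az": 0},{"hand": 45,"x": -0.005,"y": 0,"z": 0.0035,"ax": 0,"ay": 0,"az": 0},{"hand": 45,"x": -0.005,"y": 0,"z": 0.0035,"ax": 0,"ay": 0,"az": 0}], "newtons": 15}}

```text
t: 40.72
tool_pos: [0.4989, -0.043, 0.1315]
orientation: [-2.733, -0.158, -1.43]
force: [-0.4, 0.4, -0.6]
opening: 0.0497
gripper_force: 15.0
```

Call:
{"method": "carry_out", "body": {"targets": [{"hand": 45,"x": -0.001,"y": 0,"z": 0.001,"ax": 0,"ay": 0,"az": 0},{"hand": 45,"x": -0.002,"y": 0,"z": 0.0015,"ax": 0,"ay": 0,"az": 0},{"hand": 45,"x": -0.002,"y": 0,"z": 0.0015,"ax": 0,"ay": 0,"az": 0}], "newtons": 15}}

```text
t: 41.1
tool_pos: [0.5002, -0.0431, 0.1307]
orientation: [-2.729, -0.16, -1.435]
force: [-3.3, 0.9, 9.7]
opening: 0.05
gripper_force: 15.0
```

Contact. I release with a small opening and retract.

Call:
{"method": "carry_out", "body": {"targets": [{"hand": 63,"x": 0,"y": 0,"z": 0,"ax": 0,"ay": 0,"az": 0},{"hand": 63,"x": 0,"y": 0,"z": 0,"ax": 0,"ay": 0,"az": 0},{"hand": 63,"x": 0,"y": 0,"z": 0,"ax": 0,"ay": 0,"az": 0},{"hand": 63,"x": 0,"y": 0,"z": -0.02,"ax": 0,"ay": 0,"az": 0},{"hand": 63,"x": 0.01,"y": 0,"z": -0.05,"ax": 0,"ay": 0,"az": 0},{"hand": 80,"x": 0.05,"y": 0,"z": -0.09,"ax": 0,"ay": 0,"az": 0},{"hand": 80,"x": 0.1,"y": 0,"z": -0.12,"ax": 0,"ay": 0,"az": 0}], "newtons": 15}}

```text
t: 41.98
tool_pos: [0.4603, -0.0457, 0.2382]
orientation: [-2.718, -0.169, -1.429]
force: [0.5, -0.0, 0.6]
opening: 0.0727
gripper_force: 0.0
```

```bash
cat >> h.py <<'E'
def trayview():
    for n in('top','scene'):
        im,d,p=shot(n);P=cloud(d,p);L=P-TR;a=L@tx;b=L@ty;Z=P[...,2]
        print(n);comps(np.stack([a,b,Z],-1),.044,.066,60,(-.12,.12,-.14,.06));comps(np.stack([a,b,Z],-1),.155,.175,100,(-.12,.12,.06,.14))
E
python3 - <<'E'
from h import *
print(read_state()['q'])
trayview(); pots()
cm=pg([.555,-.35],.17,-4,-15,0)
E
```

```text
[-0.3808134  -0.44607416  2.48461274  1.14837529  0.4598566   0.16417523]
top
140 [310. 187.] [ 0.0799 -0.1001  0.0542] (array([  80.1, -100.7]), array([50.7, 50.6]), 0.2)
128 [281. 189.] [ 0.08   -0.022   0.0541] (array([ 80.6, -22. ]), array([51.2, 49.7]), 0.2)
632 [234. 223.] [-0.008   0.1041  0.1631] (array([ -7.6, 104.2]), array([40.1, 92. ]), 90.0)
scene
156 [280. 230.] [ 0.0804 -0.0176  0.0542] (array([ 79.8, -18.4]), array([51.4, 50.3]), 0.4)
153 [253. 242.] [ 0.0802 -0.0971  0.0539] (array([ 79.1, -97.1]), array([49.9, 51.9]), 90.0)
561 [311. 169.] [-0.0061  0.1069  0.1639] (array([ -8. , 107.7]), array([42.1, 94.1]), 89.9)
373 [422. 262.] [ 0.4634 -0.4016  0.0513] (array([ 463.2, -402.1]), array([52., 50.]), 86.4)
342 [127. 209.] [ 0.463  -0.3985  0.0515] (array([ 461.6, -398.5]), array([50.2, 53.2]), 86.7)
xyz [0.1311 0.3219 0.0267] a [-0.078 -1.231  0.197] TCP [ 0.598 -0.353  0.331] t 42.17
```

Call:
{"method": "carry_out", "body": {"targets": [{"hand": 80,"x": 0.04,"y": 0.04,"z": 0.0,"ax": -0.01,"ay": -0.17,"az": 0.03},{"hand": 80,"x": 0.07,"y": 0.09,"z": 0,"ax": -0.025,"ay": -0.35,"az": 0.06},{"hand": 80,"x": 0.09,"y": 0.14,"z": 0,"ax": -0.035,"ay": -0.53,"az": 0.09},{"hand": 80,"x": 0.11,"y": 0.19,"z": 0,"ax": -0.045,"ay": -0.7,"az": 0.12},{"hand": 80,"x": 0.12,"y": 0.24,"z": 0.01,"ax": -0.055,"ay": -0.87,"az": 0.14},{"hand": 80,"x": 0.13,"y": 0.29,"z": 0.02,"ax": -0.07,"ay": -1.05,"az": 0.17},{"hand": 80,"x": 0.131,"y": 0.322,"z": 0.027,"ax": -0.078,"ay": -1.231,"az": 0.197},{"hand": 80,"x": 0.131,"y": 0.322,"z": 0.027,"ax": -0.078,"ay": -1.231,"az": 0.197}], "newtons": 15}}

```text
t: 43.18
tool_pos: [0.5984, -0.3545, 0.3213]
orientation: [-3.091, 0.104, 0.429]
force: [0.4, 0.7, 0.2]
opening: 0.0743
gripper_force: 0.0
```

Run:
```python
from h import *
print(read_state()['q'])
cm=pg([.4627,-.4003],.034,-4,-35,.12)
```

```text
[-0.57436911  0.5683178   1.11582743 -0.1253484   1.70417551  1.06273239]
xyz [0.0453 0.0557 0.0409] a [-0.008 -0.334  0.005] TCP [ 0.627 -0.412  0.269] t 43.17
```

Call:
{"method": "carry_out", "body": {"targets": [{"hand": 80,"x": 0.035,"y": 0.04,"z": 0.01,"ax": 0,"ay": -0.17,"az": 0},{"hand": 80,"x": 0.0453,"y": 0.056,"z": 0.041,"ax": -0.008,"ay": -0.334,"az": 0.005},{"hand": 80,"x": 0.0453,"y": 0.056,"z": 0.041,"ax": -0.008,"ay": -0.334,"az": 0.005},{"hand": 80,"x": 0.0453,"y": 0.056,"z": 0.041,"ax": -0.008,"ay": -0.334,"az": 0.005},{"hand": 80,"x": 0.0453,"y": 0.056,"z": 0.041,"ax": -0.008,"ay": -0.334,"az": 0.005}], "newtons": 15}}

```text
t: 43.8
tool_pos: [0.6277, -0.4112, 0.2836]
orientation: [-2.994, 0.11, 0.911]
force: [-0.6, -0.1, 0.1]
opening: 0.0744
gripper_force: 0.0
```

Run:
```python
from h import *
cm=pg([.4627,-.4003],.034,-4,-35,.0)
```

```text
xyz [ 0.005  -0.0005  0.1325] a [ 0.008 -0.021 -0.006] TCP [ 0.558 -0.407  0.171] t 43.8
```

Call:
{"method": "carry_out", "body": {"targets": [{"hand": 80,"x": 0.005,"y": 0,"z": 0.05,"ax": 0.008,"ay": -0.02,"az": -0.006},{"hand": 80,"x": 0.005,"y": 0,"z": 0.1,"ax": 0.008,"ay": -0.02,"az": -0.006},{"hand": 80,"x": 0.005,"y": 0,"z": 0.131,"ax": 0.008,"ay": -0.02,"az": -0.006},{"hand": 45,"x": 0.005,"y": 0,"z": 0.131,"ax": 0.008,"ay": -0.02,"az": -0.006},{"hand": 45,"x": 0.005,"y": 0,"z": 0.131,"ax": 0.008,"ay": -0.02,"az": -0.006},{"hand": 45,"x": 0.005,"y": 0,"z": 0.131,"ax": 0.008,"ay": -0.02,"az": -0.006},{"hand": 45,"x": 0.005,"y": 0,"z": 0.131,"ax": 0.008,"ay": -0.02,"az": -0.006},{"hand": 45,"x": 0.005,"y": 0,"z": 0.131,"ax": 0.008,"ay": -0.02,"az": -0.006}], "newtons": 15}}

```text
t: 44.8
tool_pos: [0.5593, -0.4078, 0.1704]
orientation: [-2.974, 0.105, 0.944]
force: [1.8, 0.9, 8.7]
opening: 0.0498
gripper_force: 15.0
```

Call:
{"method": "carry_out", "body": {"targets": [{"hand": 45,"x": -0.02,"y": 0,"z": -0.028,"ax": 0,"ay": 0,"az": 0},{"hand": 45,"x": -0.04,"y": 0,"z": -0.056,"ax": 0,"ay": 0,"az": 0},{"hand": 45,"x": -0.06,"y": 0,"z": -0.084,"ax": 0,"ay": 0,"az": 0},{"hand": 45,"x": -0.06,"y": 0,"z": -0.084,"ax": 0,"ay": 0,"az": 0}], "newtons": 15}}

```text
t: 45.3
tool_pos: [0.559, -0.4082, 0.2754]
orientation: [-2.976, 0.106, 0.94]
force: [0.1, -0.9, -0.0]
opening: 0.0498
gripper_force: 15.0
```

Run:
```python
from h import *
s=read_state();print(s['force'],s['opening'],s['gripper_force'])
cm=pg([.58,-.28],.14,9,10,.0)
cm=pg([.58,-.28],.14,9,55,.0,cmd=cm)
```

```text
[ 0.06275223 -0.89695019 -0.04447855] 0.049818757082075685 14.99949041455693
xyz [-0.0302 -0.1228 -0.0147] a [-0.048  0.783 -0.228] TCP [ 0.551 -0.285  0.304] t 45.3
xyz [-0.1181  0.      0.0489] a [0.    0.785 0.   ] TCP [ 0.445 -0.301  0.236] t 45.3
```

Call:
{"method": "carry_out", "body": {"targets": [{"hand": 45,"x": -0.006,"y": -0.03,"z": -0.004,"ax": -0.01,"ay": 0.17,"az": -0.05},{"hand": 45,"x": -0.013,"y": -0.06,"z": -0.008,"ax": -0.02,"ay": 0.34,"az": -0.1},{"hand": 45,"x": -0.02,"y": -0.09,"z": -0.012,"ax": -0.03,"ay": 0.5,"az": -0.15},{"hand": 45,"x": -0.03,"y": -0.123,"z": -0.015,"ax": -0.04,"ay": 0.66,"az": -0.2},{"hand": 45,"x": -0.03,"y": -0.123,"z": -0.015,"ax": -0.048,"ay": 0.783,"az": -0.228},{"hand": 45,"x": -0.03,"y": -0.123,"z": -0.015,"ax": -0.048,"ay": 0.783,"az": -0.228},{"hand": 45,"x": -0.03,"y": -0.123,"z": -0.015,"ax": -0.048,"ay": 0.783,"az": -0.228}], "newtons": 15}}

```text
t: 46.18
tool_pos: [0.5501, -0.284, 0.2992]
orientation: [-3.102, -0.24, -0.255]
force: [-0.1, 0.3, -0.1]
opening: 0.0499
gripper_force: 15.0
```

Call:
{"method": "carry_out", "body": {"targets": [{"hand": 45,"x": -0.029,"y": 0,"z": 0.007,"ax": 0,"ay": 0.19,"az": 0},{"hand": 45,"x": -0.06,"y": 0,"z": 0.018,"ax": 0,"ay": 0.38,"az": 0},{"hand": 45,"x": -0.09,"y": 0,"z": 0.033,"ax": 0,"ay": 0.57,"az": 0},{"hand": 45,"x": -0.118,"y": 0,"z": 0.049,"ax": 0,"ay": 0.785,"az": 0},{"hand": 45,"x": -0.118,"y": 0,"z": 0.049,"ax": 0,"ay": 0.785,"az": 0},{"hand": 45,"x": -0.118,"y": 0,"z": 0.049,"ax": 0,"ay": 0.785,"az": 0},{"hand": 45,"x": -0.118,"y": 0,"z": 0.049,"ax": 0,"ay": 0.785,"az": 0}], "newtons": 15}}

```text
t: 47.05
tool_pos: [0.444, -0.3006, 0.2321]
orientation: [-2.718, -0.21, -1.399]
force: [0.1, -1.2, -0.2]
opening: 0.0503
gripper_force: 15.0
```

Run:
```python
from h import *
s=read_state();print(s['force'],s['opening'])
c=[.58,-.28]
cm=pg(c,.03,9,55,0)
im,d,p=shot('scene');P=cloud(d,p)
m=(abs(P[...,0]-c[0])<.05)&(abs(P[...,1]-c[1])<.04)&(P[...,2]>.09)
a=np.deg2rad(9);f=np.array([np.cos(a),np.sin(a)]);L=(P[m][:,:2]-c)@f
for lo in np.arange(-.02,.05,.01):
    k=(L>=lo)&(L<lo+.01)
    if k.any(): print(lo.round(3),k.sum(),np.percentile(P[m][k,2],[5,50,95]).round(4))
print(s['tool_pos'][2]-.167*np.cos(np.deg2rad(55)))
```

```text
[ 0.09810034 -1.21672391 -0.24133172] 0.05031901752111341
xyz [-0.0861  0.0016  0.0623] a [-0.004  0.009 -0.005] TCP [ 0.445 -0.301  0.126] t 47.05
-0.02 132 [0.1509 0.1576 0.1624]
-0.01 134 [0.1437 0.1562 0.1618]
0.0 132 [0.1382 0.1564 0.1619]
0.01 124 [0.112  0.1565 0.1609]
0.02 148 [0.1093 0.1548 0.1615]
0.03 75 [0.1102 0.1364 0.1602]
0.13629893383764324
```

Same as for the second pot; I repeat the sequence.

Call:
{"method": "carry_out", "body": {"targets": [{"hand": 45,"x": -0.03,"y": 0,"z": 0.021,"ax": 0,"ay": 0,"az": 0},{"hand": 45,"x": -0.06,"y": 0,"z": 0.042,"ax": 0,"ay": 0,"az": 0},{"hand": 45,"x": -0.08,"y": 0,"z": 0.056,"ax": 0,"ay": 0,"az": 0},{"hand": 45,"x": -0.0885,"y": 0,"z": 0.062,"ax": 0,"ay": 0,"az": 0},{"hand": 45,"x": -0.0885,"y": 0,"z": 0.062,"ax": 0,"ay": 0,"az": 0},{"hand": 45,"x": -0.0885,"y": 0,"z": 0.062,"ax": 0,"ay": 0,"az": 0}], "newtons": 15}}

```text
t: 47.85
tool_pos: [0.4432, -0.3001, 0.1247]
orientation: [-2.717, -0.21, -1.403]
force: [-0.1, -1.1, -1.1]
opening: 0.0499
gripper_force: 15.0
```

Call:
{"method": "carry_out", "body": {"targets": [{"hand": 45,"x": -0.002,"y": 0,"z": 0.0015,"ax": 0,"ay": 0,"az": 0},{"hand": 45,"x": -0.002,"y": 0,"z": 0.0015,"ax": 0,"ay": 0,"az": 0},{"hand": 45,"x": -0.002,"y": 0,"z": 0.0015,"ax": 0,"ay": 0,"az": 0}], "newtons": 15}}

```text
t: 48.22
tool_pos: [0.4431, -0.3002, 0.1221]
orientation: [-2.717, -0.209, -1.405]
force: [0.6, -0.7, 5.2]
opening: 0.0499
gripper_force: 15.0
```

Call:
{"method": "carry_out", "body": {"targets": [{"hand": 80,"x": 0,"y": 0,"z": 0,"ax": 0,"ay": 0,"az": 0},{"hand": 80,"x": 0,"y": 0,"z": 0,"ax": 0,"ay": 0,"az": 0},{"hand": 80,"x": 0,"y": 0,"z": 0,"ax": 0,"ay": 0,"az": 0},{"hand": 80,"x": 0,"y": 0,"z": -0.02,"ax": 0,"ay": 0,"az": 0},{"hand": 80,"x": 0,"y": 0,"z": -0.06,"ax": 0,"ay": 0,"az": 0},{"hand": 80,"x": 0,"y": 0,"z": -0.1,"ax": 0,"ay": 0,"az": 0}], "newtons": 15}}

```text
t: 48.98
tool_pos: [0.3613, -0.3123, 0.1792]
orientation: [-2.716, -0.208, -1.4]
force: [0.4, -0.6, 0.3]
opening: 0.0745
gripper_force: 0.0
```

Call:
{"method": "carry_out", "body": {"targets": [{"hand": 80,"x": 0.05,"y": 0,"z": -0.035,"ax": 0,"ay": 0,"az": 0},{"hand": 80,"x": 0.1,"y": 0,"z": -0.05,"ax": 0,"ay": -0.19,"az": 0},{"hand": 80,"x": 0.145,"y": 0,"z": -0.03,"ax": 0,"ay": -0.38,"az": 0},{"hand": 80,"x": 0.185,"y": 0,"z": 0.02,"ax": 0,"ay": -0.57,"az": 0},{"hand": 80,"x": 0.223,"y": 0,"z": 0.07,"ax": 0,"ay": -0.75,"az": 0},{"hand": 80,"x": 0.223,"y": 0,"z": 0.088,"ax": 0,"ay": -0.787,"az": 0},{"hand": 80,"x": 0.223,"y": 0,"z": 0.088,"ax": 0,"ay": -0.787,"az": 0},{"hand": 80,"x": 0.223,"y": 0,"z": 0.088,"ax": 0,"ay": -0.787,"az": 0}], "newtons": 15}}

```text
t: 49.98
tool_pos: [0.5599, -0.2823, 0.3092]
orientation: [-3.101, -0.242, -0.258]
force: [0.2, 0.5, -0.7]
opening: 0.0747
gripper_force: 0.0
```

Run:
```python
from h import *
s=read_state();print(s['force'],s['opening'])
pots(.042,.056)
cm=pg([.588,-.278],.032,9,-35,.12)
```

```text
[ 0.2454136   0.45774054 -0.68945863] 0.07469261375239819
358 [183. 237.] [ 0.5859 -0.2751  0.0498] (array([ 585.2, -275.5]), array([53.9, 49.7]), 9.6)
xyz [ 0.1837 -0.0006  0.0747] a [-0.007 -0.778 -0.001] TCP [ 0.751 -0.252  0.267] t 50.08
```

Run:
```python
from h import *
cm=pg([.586,-.2775],.14,9,-50,0.01)
pg([.586,-.2775],.031,9,-50,0.006,cmd=cm)
```

```text
xyz [ 0.151  -0.0012  0.0827] a [-0.007 -1.04  -0.   ] TCP [ 0.72  -0.256  0.254] t 50.08
xyz [0.0835 0.     0.0741] a [0. 0. 0.] TCP [ 0.717 -0.257  0.142] t 50.08
```

Call:
{"method": "carry_out", "body": {"targets": [{"hand": 80,"x": 0.025,"y": 0,"z": 0,"ax": 0,"ay": -0.17,"az": 0},{"hand": 80,"x": 0.05,"y": 0,"z": 0.01,"ax": 0,"ay": -0.35,"az": 0},{"hand": 80,"x": 0.08,"y": 0,"z": 0.02,"ax": 0,"ay": -0.53,"az": 0},{"hand": 80,"x": 0.105,"y": 0,"z": 0.035,"ax": 0,"ay": -0.7,"az": 0},{"hand": 80,"x": 0.13,"y": 0,"z": 0.06,"ax": 0,"ay": -0.87,"az": 0},{"hand": 80,"x": 0.151,"y": -0.001,"z": 0.083,"ax": -0.007,"ay": -1.04,"az": 0},{"hand": 80,"x": 0.151,"y": -0.001,"z": 0.083,"ax": -0.007,"ay": -1.04,"az": 0},{"hand": 80,"x": 0.151,"y": -0.001,"z": 0.083,"ax": -0.007,"ay": -1.04,"az": 0}], "newtons": 15}}

```text
t: 51.08
tool_pos: [0.7207, -0.2567, 0.2536]
orientation: [2.781, 0.22, -1.294]
force: [-0.5, 0.9, 0.8]
opening: 0.0743
gripper_force: 0.0
```

Run:
```python
from h import *
s=read_state();print(s['force'],s['q'])
im,d,p=shot('top');comps(cloud(d,p),.042,.056,150,(.25,.7,-.5,-.2))
pg([.586,-.2775],.031,9,-50,0.006)
shot('wrist','p4.png')
```

```text
[-0.50829774  0.87667339  0.83672062] [-0.32098036  1.19467839  0.40361248 -0.48868976  2.2931351   0.91030524]
205 [379. 215.] [ 0.5857 -0.2898  0.0493] (array([ 587. , -288.6]), array([54. , 33.6]), 0.8)
xyz [ 0.0849 -0.001   0.077 ] a [ 0.001 -0.005 -0.001] TCP [ 0.717 -0.257  0.142] t 51.12
```

View pics/p4.png

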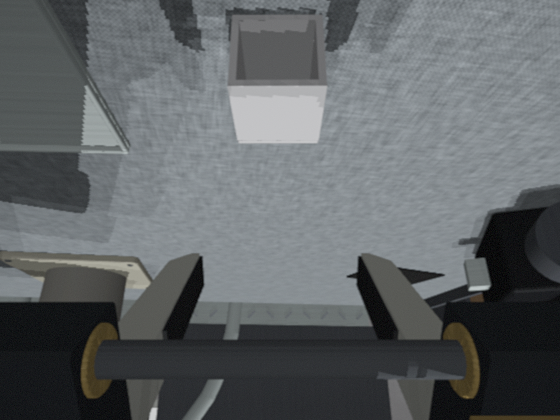

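The pot lies on its side with its mouth outward, centred at column 278, which suits. I descend and grip.

Call:
{"method": "carry_out", "body": {"targets": [{"hand": 80,"x": 0.03,"y": -0.001,"z": 0.026,"ax": 0,"ay": 0,"az": 0},{"hand": 80,"x": 0.06,"y": -0.001,"z": 0.054,"ax": 0,"ay": 0,"az": 0},{"hand": 80,"x": 0.085,"y": -0.001,"z": 0.077,"ax": 0,"ay": 0,"az": 0},{"hand": 45,"x": 0.085,"y": -0.001,"z": 0.077,"ax": 0,"ay": 0,"az": 0},{"hand": 45,"x": 0.085,"y": -0.001,"z": 0.077,"ax": 0,"ay": 0,"az": 0},{"hand": 45,"x": 0.085,"y": -0.001,"z": 0.077,"ax": 0,"ay": 0,"az": 0},{"hand": 45,"x": 0.085,"y": -0.001,"z": 0.077,"ax": 0,"ay": 0,"az": 0},{"hand": 45,"x": 0.085,"y": -0.001,"z": 0.077,"ax": 0,"ay": 0,"az": 0}], "newtons": 15}}

```text
t: 52.18
tool_pos: [0.7178, -0.2557, 0.143]
orientation: [2.779, 0.218, -1.29]
force: [2.5, -1.1, 8.4]
opening: 0.0498
gripper_force: 15.0
```

Call:
{"method": "carry_out", "body": {"targets": [{"hand": 45,"x": -0.03,"y": 0,"z": -0.026,"ax": 0,"ay": 0,"az": 0},{"hand": 45,"x": -0.06,"y": 0,"z": -0.052,"ax": 0,"ay": 0,"az": 0},{"hand": 45,"x": -0.09,"y": 0,"z": -0.076,"ax": 0,"ay": 0,"az": 0},{"hand": 45,"x": -0.09,"y": 0,"z": -0.076,"ax": 0,"ay": 0,"az": 0}], "newtons": 15}}

```text
t: 52.68
tool_pos: [0.7183, -0.2555, 0.2638]
orientation: [2.781, 0.217, -1.282]
force: [-0.6, -0.2, -0.7]
opening: 0.0501
gripper_force: 15.0
```

Run:
```python
from h import *
s=read_state();print(s['force'],s['opening'],s['gripper_force'])
t=tr(.008,-.095,0)[:2];print(t)
cm=pg(t,.15,6.6,-5,0)
cm=pg(t,.15,6.6,40,0,cmd=cm)
```

```text
[-0.5519599  -0.19647163 -0.6631076 ] 0.05008939365204953 14.99963779002428
[ 0.58636601 -0.10845092]
xyz [-0.1007 -0.1651  0.0357] a [0.025 0.777 0.037] TCP [ 0.601 -0.107  0.316] t 52.67
xyz [-0.1181  0.      0.0489] a [-0.     0.785  0.   ] TCP [ 0.48  -0.121  0.278] t 52.67
```

Call:
{"method": "carry_out", "body": {"targets": [{"hand": 45,"x": -0.026,"y": -0.04,"z": 0,"ax": 0.006,"ay": 0.18,"az": 0.01},{"hand": 45,"x": -0.051,"y": -0.08,"z": 0.005,"ax": 0.012,"ay": 0.36,"az": 0.02},{"hand": 45,"x": -0.076,"y": -0.12,"z": 0.015,"ax": 0.018,"ay": 0.54,"az": 0.03},{"hand": 45,"x": -0.1,"y": -0.165,"z": 0.035,"ax": 0.025,"ay": 0.72,"az": 0.037},{"hand": 45,"x": -0.1007,"y": -0.165,"z": 0.0357,"ax": 0.025,"ay": 0.777,"az": 0.037},{"hand": 45,"x": -0.1007,"y": -0.165,"z": 0.0357,"ax": 0.025,"ay": 0.777,"az": 0.037},{"hand": 45,"x": -0.1007,"y": -0.165,"z": 0.0357,"ax": 0.025,"ay": 0.777,"az": 0.037}], "newtons": 15}}

```text
t: 53.55
tool_pos: [0.6005, -0.1073, 0.3109]
orientation: [3.131, 0.18, -0.156]
force: [0.3, 0.2, -1.4]
opening: 0.05
gripper_force: 15.0
```

Call:
{"method": "carry_out", "body": {"targets": [{"hand": 45,"x": -0.029,"y": 0,"z": 0.007,"ax": 0,"ay": 0.19,"az": 0},{"hand": 45,"x": -0.06,"y": 0,"z": 0.018,"ax": 0,"ay": 0.38,"az": 0},{"hand": 45,"x": -0.09,"y": 0,"z": 0.033,"ax": 0,"ay": 0.57,"az": 0},{"hand": 45,"x": -0.118,"y": 0,"z": 0.049,"ax": 0,"ay": 0.785,"az": 0},{"hand": 45,"x": -0.118,"y": 0,"z": 0.049,"ax": 0,"ay": 0.785,"az": 0},{"hand": 45,"x": -0.118,"y": 0,"z": 0.049,"ax": 0,"ay": 0.785,"az": 0},{"hand": 45,"x": -0.118,"y": 0,"z": 0.049,"ax": 0,"ay": 0.785,"az": 0}], "newtons": 15}}

```text
t: 54.42
tool_pos: [0.4801, -0.1213, 0.2743]
orientation: [-2.913, -0.167, -1.043]
force: [0.3, -0.6, -0.3]
opening: 0.0501
gripper_force: 15.0
```

Run:
```python
from h import *
s=read_state();print(s['force'],s['q'],'gz',s['tool_pos'][2]-.167*np.cos(np.deg2rad(40)))
t=tr(.008,-.095,0)[:2]
cm=pg(t,.15,6.6,40,0)
cm=pg(t,.04,6.6,40,0)
held(t,.09)
```

```text
[ 0.30048022 -0.61215949 -0.29165745] [-0.49513999 -0.3279704   2.24411511  0.5866151   0.72423967  0.61465955] gz 0.14641861103176287
xyz [ 0.002  -0.0006 -0.003 ] a [-0.004  0.011 -0.002] TCP [ 0.48  -0.121  0.278] t 54.42
xyz [-0.0678 -0.0001  0.082 ] a [-0.004  0.011 -0.002] TCP [ 0.48  -0.121  0.168] t 54.42
-0.035 122 [0.1773 0.2263 0.2368]
-0.025 90 [0.1616 0.1864 0.2316]
-0.015 225 [0.1141 0.1502 0.1779]
-0.005 113 [0.1128 0.1306 0.1679]
0.005 120 [0.114  0.1373 0.1679]
0.015 29 [0.1167 0.1573 0.1677]
0.025 153 [0.1137 0.1474 0.1668]
0.035 3 [0.124  0.1405 0.1462]
```

Call:
{"method": "carry_out", "body": {"targets": [{"hand": 45,"x": -0.022,"y": 0,"z": 0.026,"ax": 0,"ay": 0,"az": 0},{"hand": 45,"x": -0.045,"y": 0,"z": 0.054,"ax": 0,"ay": 0,"az": 0},{"hand": 45,"x": -0.06,"y": 0,"z": 0.072,"ax": 0,"ay": 0,"az": 0},{"hand": 45,"x": -0.066,"y": 0,"z": 0.079,"ax": 0,"ay": 0,"az": 0},{"hand": 45,"x": -0.066,"y": 0,"z": 0.079,"ax": 0,"ay": 0,"az": 0},{"hand": 45,"x": -0.066,"y": 0,"z": 0.079,"ax": 0,"ay": 0,"az": 0}], "newtons": 15}}

```text
t: 55.22
tool_pos: [0.4789, -0.1206, 0.1716]
orientation: [-2.912, -0.167, -1.046]
force: [-0.3, -0.4, -0.3]
opening: 0.0499
gripper_force: 15.0
```

Run:
```python
from h import *
s=read_state();print(s['force'],s['q'],'gz',s['tool_pos'][2]-.167*np.cos(np.deg2rad(40)))
held(tr(.008,-.095,0)[:2],.002)
```

```text
[-0.27420283 -0.42463905 -0.30379026] [-0.4952627  -0.11038331  2.28695894  0.82688569  0.52267359  0.3221121 ] gz 0.04368966955066844
-0.035 117 [0.0734 0.1239 0.1341]
-0.025 75 [0.0587 0.0785 0.1279]
-0.015 181 [0.0106 0.0448 0.0732]
-0.005 106 [0.009  0.0238 0.0628]
0.005 115 [0.0031 0.0174 0.0621]
0.015 33 [0.0023 0.0073 0.0631]
0.025 150 [0.0027 0.0403 0.0652]
0.035 16 [0.003  0.0049 0.0077]
```

Call:
{"method": "carry_out", "body": {"targets": [{"hand": 45,"x": -0.0015,"y": 0,"z": 0.0015,"ax": 0,"ay": 0,"az": 0},{"hand": 45,"x": -0.0025,"y": 0,"z": 0.003,"ax": 0,"ay": 0,"az": 0},{"hand": 45,"x": -0.0025,"y": 0,"z": 0.003,"ax": 0,"ay": 0,"az": 0}], "newtons": 15}}

```text
t: 55.65
tool_pos: [0.4778, -0.1202, 0.1662]
orientation: [-2.913, -0.165, -1.043]
force: [0.4, 0.3, -1.0]
opening: 0.0501
gripper_force: 15.0
```

Call:
{"method": "carry_out", "body": {"targets": [{"hand": 45,"x": -0.001,"y": 0,"z": 0.001,"ax": 0,"ay": 0,"az": 0},{"hand": 45,"x": -0.0015,"y": 0,"z": 0.0015,"ax": 0,"ay": 0,"az": 0},{"hand": 45,"x": -0.0015,"y": 0,"z": 0.0015,"ax": 0,"ay": 0,"az": 0}], "newtons": 15}}

```text
t: 56.02
tool_pos: [0.4786, -0.1205, 0.1655]
orientation: [-2.912, -0.166, -1.047]
force: [-3.5, 1.7, 7.7]
opening: 0.0498
gripper_force: 15.0
```

Call:
{"method": "carry_out", "body": {"targets": [{"hand": 68,"x": 0,"y": 0,"z": 0,"ax": 0,"ay": 0,"az": 0},{"hand": 68,"x": 0,"y": 0,"z": 0,"ax": 0,"ay": 0,"az": 0},{"hand": 68,"x": 0,"y": 0,"z": 0,"ax": 0,"ay": 0,"az": 0},{"hand": 68,"x": 0,"y": 0,"z": -0.02,"ax": 0,"ay": 0,"az": 0},{"hand": 68,"x": 0.01,"y": 0,"z": -0.06,"ax": 0,"ay": 0,"az": 0},{"hand": 80,"x": 0.05,"y": 0,"z": -0.11,"ax": 0,"ay": 0,"az": 0},{"hand": 80,"x": 0.09,"y": 0.03,"z": -0.15,"ax": 0,"ay": 0,"az": 0},{"hand": 80,"x": 0.09,"y": 0.06,"z": -0.15,"ax": 0,"ay": 0,"az": 0}], "newtons": 15}}

```text
t: 57.02
tool_pos: [0.4607, -0.185, 0.3438]
orientation: [-2.914, -0.171, -1.058]
force: [-0.1, -0.7, -0.3]
opening: 0.0743
gripper_force: 0.0
```

Run:
```python
from h import *
s=read_state();print(s['force'],s['opening'])
trayview()
im,d,p=shot('scene','end.png');P=cloud(d,p);comps(P,.155,.18,300,(.4,.8,.15,.42))
comps(P,.083,.095,150,(.6,.9,-.3,0));comps(P,.037,.05,150,(.7,.9,-.1,.1));comps(P,.012,.025,150,(.3,.5,.1,.3))
```

```text
[-0.0923401  -0.72574119 -0.29589246] 0.07434703277625368
top
136 [310. 187.] [ 0.0799 -0.1001  0.0543] (array([  80.3, -100.4]), array([50.2, 50.4]), 89.8)
129 [281. 190.] [ 0.0796 -0.0222  0.0543] (array([ 80.6, -22. ]), array([51.2, 50.1]), 0.0)
134 [311. 211.] [ 0.0162 -0.0958  0.054 ] (array([ 16.3, -96.2]), array([50.3, 50.4]), 0.2)
625 [234. 223.] [-0.0082  0.1042  0.1633] (array([ -7.7, 104.3]), array([91.8, 40.2]), 0.1)
scene
151 [245. 220.] [ 0.0159 -0.0919  0.0541] (array([ 16.2, -92.5]), array([52.4, 50.3]), 1.5)
158 [280. 230.] [ 0.0803 -0.0178  0.0539] (array([ 79.5, -18.1]), array([50.8, 51.7]), 89.7)
152 [253. 243.] [ 0.0806 -0.0971  0.0541] (array([ 79.4, -97. ]), array([49.8, 52.3]), 89.9)
560 [311. 168.] [-0.0063  0.1069  0.1639] (array([ -7.2, 107.4]), array([93.5, 41.6]), 0.5)
589 [416. 146.] [0.5763 0.3661 0.167 ] (array([574.4, 367.8]), array([92.7, 43.1]), 10.4)
1725 [374. 168.] [0.5986 0.2435 0.1676] (array([595.9, 246. ]), array([ 94.6, 125.6]), 10.4)
437 [237. 290.] [ 0.7725 -0.1767  0.086 ] (array([ 772.6, -176.1]), array([62.5, 63.6]), 73.9)
776 [316. 276.] [0.7924 0.0269 0.045 ] (array([791.7,  26.3]), array([82.9, 81.8]), 26.3)
405 [324. 130.] [0.3892 0.1954 0.0179] (array([387.5, 196.5]), array([70.4, 76. ]), 69.3)
```

View pics/end.png

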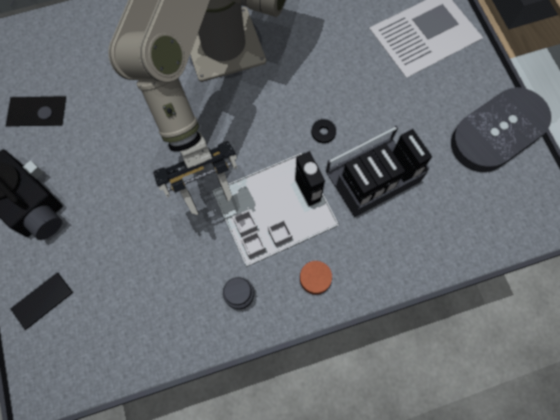

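The picture shows the capped case upright in the tray (310,170) and three pots mouth-up at (245,222), (254,244) and (280,232). The other cases, lens, core and strap case are unmoved, and the arm is clear.

```bash
python3 -c "
from plant import robot
print(robot.close_job())"
```

```text
the job is handed in; nothing more can be done
None
```

The job is handed in at about 57 s: the round-cap case was tipped onto the front bar, lifted out and stands upright in the tray with all three pots mouth-up, and the other cases, the lens, the film core and the strap case are where they were; no verdict came back.

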